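# Open a plant-pot mould with a wedge

### The arm

A 7-joint arm with a two-finger parallel gripper is mounted at the origin on the work surface. World frame = base frame: x ahead of the robot, y to its left, z up, the work surface at z = 0. Lengths are in m, angles in rad, forces in N, time in s.
With the tool pointing down it reaches from about 0.4 to 0.85 m from the base axis. Payload 6.9 kg.
Tool frame: the origin (TCP) lies on the centre line of the jaws, within the pads' length; the fingertips stand 11 mm ahead of it and the grasp point (between the pads) lies 8 mm behind it; z points along the fingers, y is the line along which they close (so a half turn about z gives the same grasp; the last joint's range is limited). The gripper opens to 85 mm and grips with 20 to 120 N. Pads are 22 mm wide; open, the fingers measure 114 mm over their backs; the gripper's body (76 mm by 85 mm) begins 54 mm behind the grasp point. The pads swing forward as they close: fully open they stand 13 mm farther back than shut.
Start: joints at [-1.2, 0.507, -0.238, 1.5, 0.126, 1.149, -0.155], TCP at [0.164, 0.603, 0.242] pointing down, gripper open.
Joint ranges: [-3.08, 3.08], [-0.24, 2.05], [-1.43, 1.35], [0, 2.5], [-1.52, 4.66], [0.17, 1.96], [-2.89, 2.89]. Speed limits (rad/s): [2.39, 2.39, 3.14, 3.14, 3.14, 3.14, 3.14].

### API

Orientations are given as a unit quaternion [x, y, z, w].
In Python, from plant import get_obs, snapshot, get_calibration, close_job gives the robot as it stands.
- The arm moves only by the tool advance, called after "Request:" as name(argument=value, ...) on one line, values as JSON. Schema: {"type":"object","properties":{"moves":{"type":"array","items":{"type":"object","properties":{"x":{"type":"number"},"y":{"type":"number"},"z":{"type":"number"},"twist":{"type":"number"},"finger_gap":{"type":"number"}},"additionalProperties":false,"required":["finger_gap"]},"minItems":1,"maxItems":10},"grip_n":{"type":"number"},"only":{"type":"string"},"quiet":{"type":"boolean"},"lines":{"type":"string"}},"required":["moves"],"additionalProperties":false}. moves is a list of rows, 1 to 10 of them, each an object with the fields x, y, z (the shift in m), twist (a turn about the tool's z in rad), finger_gap (the finger opening in m); a field left out counts as zero (the opening has to be given); each row shifts and turns the commanded pose from where the row before left it, along the tool's axes as they then stand; what a row does not reach is not made up. A row lasts 1/10 s, in which the tool goes at most 0.05 m and 0.15 rad, less where a joint would pass 70% of its speed; a pose out of reach is approached as far as the arm can. The fingers move at their own pace and stop on an object; grip_n is the grip in N (left out, the last holds). Time passes only in rows, so rows that do not move let the fingers close. The tool returns the time, the measured TCP pose, the force, the opening and the grip force at its end. only (a regular expression) keeps the lines of the reply that match it, lines (a string "A,B") keeps lines A to B, and quiet returns only ok. Input that does not fit is refused with a message, and nothing moves.
- get_obs(): the state, without advancing time (a new reading comes with each control period).
- snapshot(name): name is "scene" or "side" or "wrist"; returns (picture, depth): 384x512x3 uint8, blue, green, red; 384x512 float32, m along the optical axis (not along the pixel's ray), 0 where there is no reading.
- get_calibration(name): a dict with "intrinsics" (3x3 intrinsics, pixels), "k1" (the pictures are not rectified: a ray, as slopes to the right and down, at radius r is drawn at 1 + k1 r^2 times it, then the intrinsics apply), "rvec" (rotation vector, rad) and "tvec" (3), from world to camera coordinates, as OpenCV has them. Camera axes: x right, y down, z forward; pixel columns grow to the right and rows downward; lengths in m; the calibration is good to about 2 mm. A picture is of the moment at which its call begins: read the wrist's pose just before it. get_calibration takes no time and is no camera call; for the wrist camera it gives the pose at the moment of the call.
- close_job(): hands the job in; it is judged then, once.
The state is a dict: "time_s": time; "joints": joint angles; "joint_vel": joint speeds; "effort": joint torques, N m; "tool_pos": TCP position; "eef_rot": TCP orientation; "contact_force": force on the tool from outside, world axes, zero at the start; "wrist_torque": the same for the moment, N m; "finger_gap": finger opening in m; "gripper_force": force on a finger pad.
Only numpy, scipy, OpenCV 4.12 (cv2) and the standard library are available. Lean on these libraries where they do the work, as an engineer would, in place of code of your own. Each camera call takes 0.05 s, during which the arm holds its last target. There are 200 camera calls.

### The job

Take the wedge from the tool block and open the two-part pot mould with it: press it gently down into the pry slots at the two ends of the seam, turn and turn about, easing the loose half off its dowels evenly, neither end ever more than 7 mm ahead of the other, until both ends stand more than 8 mm open, clear of the dowels, but not over 25 mm. Never force the wedge (keep it below 35 N), keep the hand off the mould, leave the loose half standing on the board and everything else where it is, and put the wedge back in its socket in the block.

Things in the scene. Friction and masses are not known exactly. Their poses are not given: they have to be found in the camera images.
- mould: Fixed part of a two-part casting mould: plywood board 210 x 270 x 15 mm screwed to the table, the pale grey near half (204 mm along y, 70 mm high) and the concrete pot in it (top 8 mm below the mould's). Origin: board's underside, on the parting plane, midway between the ends. z up; x from fixed half to loose half, away from the robot; y along the seam to its left end. Mould top at z = 85 mm.
- slot_left (a point): Centre of the mouth of the pry slot at the seam's left (+y) end, at flange-top height (85 mm), 88 mm from the mould's middle; belongs to the fixed half, axes as mould. Slot shut: 3 mm wide (x = -1.5 to 1.5), y = 75 to 102 mm, as deep as the mould, open above and at the end; its mouth is eased over the top 2 mm to 5 mm. The halves touch inward of it.
- slot_right (a point): The same at the right (-y) end. Inward of each slot, at y = +66 and -66 mm, 18 mm below the top, a steel spring dowel sticks 8 mm out of the fixed half into a tight socket of the loose half.
- half: Loose far half of the mould, pale grey, 204 mm long, 70 mm high, 68 mm deep, 0.6 kg (varies), standing on the board, held only by its two tight dowels; it stays where it is pushed. Spreading one end, the wedge meets about 3 to 15 N downwards; the far end may swing back by 1 to 3 mm meanwhile. Origin: its seam plane, underside, midway between the ends; axes as mould while shut.
- half_left (a point): Point on top of the loose half's seam plane, 88 mm to the left of its middle: its x in the frame of mould is the gap opened at that end (0 while shut; beyond 8 mm the dowel is out).
- half_right (a point): The same at the right end.
- wedge: Steel wedge with wooden handle, point down in its block, 0.14 kg. Origin: on its axis at tip level; z up. Blade z = 0 to 60, 20 mm wide (y): flat upright face at x = -8 mm, other face sloping, 2 mm thick at the tip (x = -8 to -6), 16 mm at z = 60. Steel bolster 44 x 34 mm, z = 60 to 66. Handle 26 (x) x 30 (y) mm, z = 66 to 115. Flat face goes against the fixed half; grip across x.
- block: Wooden tool block, fixed, 85 (x) x 190 (y) x 75 mm high. Origin: centre of its underside. The wedge stands in a socket in the middle of its top, its bolster resting on the top (wedge origin 15 mm above the table, its axes along the block's). Other tool handles stand in it 72 mm or more to either side along y, up to 53 mm above its top: pass over them.
- block_slot (a point): Centre of the mouth of the wedge's socket, on the block's top; the socket is 21 mm (x) by 27 mm (y), 66 mm deep, its edge eased by 2 mm.
- bowl: Bystander: white ceramic bowl, 124 mm across, 58 mm high. Origin: on its underside.
- clay_pot: Bystander: small terracotta pot, 72 mm across, 64 mm high. Origin: on its underside.
- twine: Bystander: upright roll of brown twine, 64 mm across, 60 mm high. Origin: on its underside.
- jar: Bystander: glass jar with steel lid, 60 mm across, 85 mm high. Origin: on its underside.
- clamp: Bystander: steel screw clamp with wooden handle lying flat, about 280 x 85 mm, 30 mm high. Origin: on its underside.
- secateurs: Bystander: black-handled secateurs lying flat, about 180 x 70 mm, 18 mm high. Origin: on its underside.
- brush: Bystander: brush lying flat, 170 mm long. Origin: on its underside.
Not all that is in view belongs to the job. Of the things shaped like the block, the wooden one is meant.

How it is judged:
On the way, in this order (a step that is already met when the one before it is completed fails the run):
1. the wedge is drawn out of its block (z of wedge in the frame of block above 0.08 m), for 0.1 s.
2. both ends of the seam have been eased open by more than 2 mm (x of each of half_left, half_right in the frame of mould above 0.002 m), for 0.1 s.
3. both ends stand open beyond the dowels, by more than 8 mm (x of each of half_left, half_right in the frame of mould above 0.008 m), for 0.2 s.
At the end, for the whole second after the job is handed in: The loose half stands upright on the base board (within 0.05 rad), at rest, more than 8 mm and less than 25 mm from the fixed half at both ends; the wedge stands released in its socket in the block (within 6 mm sideways and 5 mm of height, tilted less than 0.1 rad) (all of step 3 and not (x of half_left in the frame of mould above 0.025 m) and not (x of half_right in the frame of mould above 0.025 m) and angle between half's own z axis and vertical below 0.05 rad and z of half in the frame of mould below 0.019 m and linear speed of each of half, wedge below 0.01 m/s and horizontal distance between wedge and block_slot below 0.006 m and z of wedge in the frame of block below 0.02 m and angle between wedge's own z axis and vertical below 0.1 rad); the robot touches nothing.
It fails at once if one end of the loose half gets more than about 7 mm ahead of the other (it turns more than 0.042 rad from the fixed half) (angle between the x axis of half and the x axis of mould, either way round above 0.042 rad).
It fails at once if the wedge is forced: more than 35 N between it and either half (contact force between wedge and half above 35 N or contact force between wedge and mould above 35 N).
It fails at once if the hand or arm pushes on the mould (over 3 N) (contact force between any of the arm, the fingers and half above 3 N or contact force between any of the arm, the fingers and mould above 3 N).
It fails at once if a bystander is disturbed (moved more than 25 mm) (distance of any of bowl, clay_pot, twine, jar, clamp, secateurs, brush from where it was at the start of the episode above 0.025 m).
It also fails if it takes over 72 s, if anything falls off the work surface, if the arm or the gripper's body presses on something with over 40 N, if the wrist force passes 120 N, or if a joint passes its speed limit or range.

## Working session

There is one attempt and no reset: what is moved stays moved. The work goes in short steps, Python scripts to look and compute and a tool call to move; the robot and the scene stay as the last step left them, time stands still between calls to the robot, and variables do not carry over. Pictures are saved under pics/ and viewed, at most 12 in all, crops included, and the job is handed in when it is done.

```bash
ls; mkdir -p pics; python3 - <<'E'
from plant import *
import cv2,numpy as np
print(get_obs())
for n in("scene","side"):
    c=get_calibration(n);print(n,c)
    im,d=snapshot(n);np.savez(f"{n}0.npz",im=im,d=d);cv2.imwrite(f"pics/{n}0.png",cv2.resize(im,(800,600)))
E
```

```text
pics
{'time_s': 0.0, 'joints': array([-1.2004929 ,  0.50835565, -0.23753164,  1.50114627,  0.12568608,
        1.14890794, -0.15481216]), 'joint_vel': array([-0.0010439 , -0.0014785 ,  0.0010375 , -0.00214686,  0.00108   ,
       -0.00044506,  0.0005029 ]), 'effort': array([-3.82204662e-04, -6.20610380e+01, -2.18639486e+00, -2.49670655e+01,
        1.27404579e-02,  1.16969651e-02, -5.50990677e-06]), 'tool_pos': array([0.16351327, 0.60271991, 0.24141419]), 'eef_rot': array([ 1.32011707e-01,  9.91247735e-01, -9.07553266e-04, -1.11486208e-04]), 'contact_force': array([-0.41869632,  0.21209492, -0.14598509]), 'wrist_torque': array([-0.04719862,  0.04108778,  0.0552473 ]), 'gripper_force': 0.0, 'finger_gap': 0.08492176470622245}
scene {'intrinsics': array([[379.69413178,   0.        , 256.88937259],
       [  0.        , 379.69413178, 191.05988161],
       [  0.        ,   0.        ,   1.        ]]), 'k1': -0.04889973887206724, 'rvec': array([ 1.56834412,  1.87344026, -0.85284327]), 'tvec': array([ 0.05826349, -0.24970085,  1.47657814])}
side {'intrinsics': array([[392.4650915 ,   0.        , 258.61168128],
       [  0.        , 392.4650915 , 180.8149488 ],
       [  0.        ,   0.        ,   1.        ]]), 'k1': -0.0598398239119154, 'rvec': array([ 2.4741419 , -0.12885469,  0.02127899]), 'tvec': array([-0.49077262,  0.09994765,  1.32363632])}
```

View pics/scene0.png

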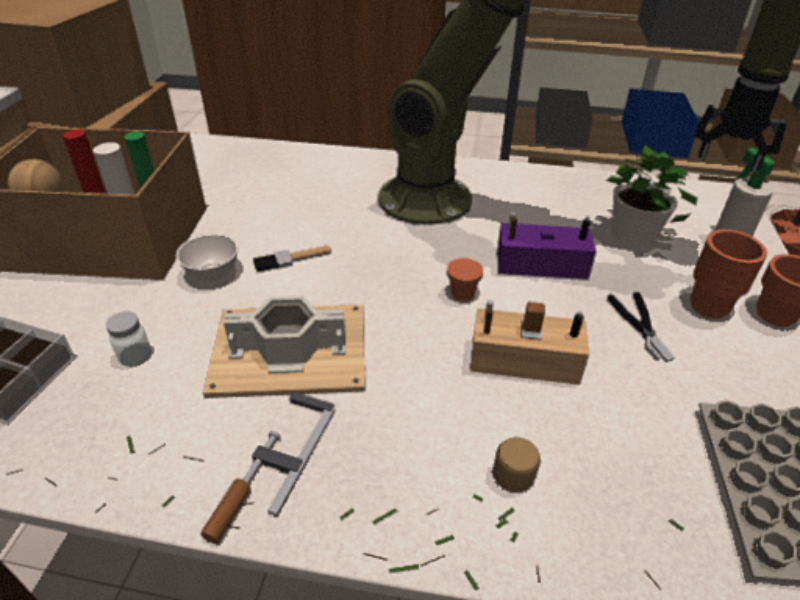

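View pics/side0.png

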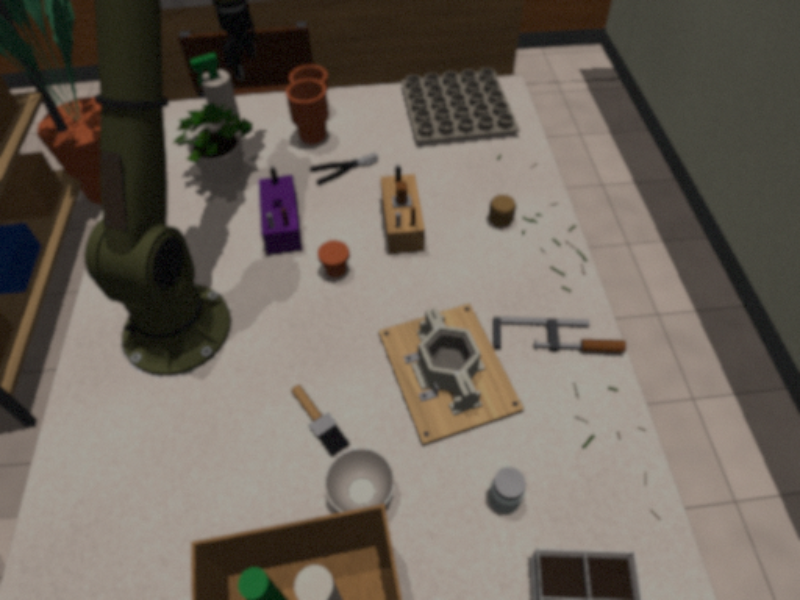

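Wooden block at about (530,345) in the scene view with the wedge handle at (535,317). The purple block at (545,250) has the same shape but isn't wood, so it's the decoy. The mould is at (285,345). Next I measure positions and take an enlarged crop.

```bash
cat > h.py <<'E'
from plant import *
import cv2,numpy as np
from scipy.spatial.transform import Rotation as R
def cam(n,c=None):
    c=c or get_calibration(n);return c
def rays(c,uv):
    K=c["intrinsics"];uv=np.asarray(uv,float).reshape(-1,2)
    q=(uv-K[:2,2])/K[0,0];p=q.copy()
    for _ in range(8): p=q/(1+c["k1"]*(p**2).sum(1,keepdims=True))
    M=R.from_rotvec(np.ravel(c["rvec"])).as_matrix();o=-M.T@np.ravel(c["tvec"])
    return o,np.c_[p,np.ones(len(p))]@M   # d along optical axis unit
def plane(c,uv,z):
    o,d=rays(c,uv);return o+d*((z-o[2])/d[:,2])[:,None]
def cloud(c,d):
    v,u=np.indices(d.shape);o,r=rays(c,np.c_[u.ravel(),v.ravel()])
    P=o+r*d.reshape(-1,1);P[d.ravel()==0]=np.nan;return P.reshape(*d.shape,3)
def proj(c,P):
    M=R.from_rotvec(np.ravel(c["rvec"])).as_matrix();X=np.atleast_2d(P)@M.T+np.ravel(c["tvec"])
    p=X[:,:2]/X[:,2:];p=p*(1+c["k1"]*(p**2).sum(1,keepdims=True))
    return p*c["intrinsics"][0,0]+c["intrinsics"][:2,2]
E
python3 - <<'E'
from h import *
def box(P,m):
    r=cv2.minAreaRect((P[m][:,:2]*1000).astype(np.float32));return np.round(r[0],1),np.round(r[1],1),round(r[2],1),m.sum()
for n,bb,mb in(("scene",(460,610,290,390),(190,380,280,410)),("side",(370,435,165,260),(370,530,300,450))):
    z=np.load(n+"0.npz");c=get_calibration(n);P=cloud(c,z["d"]);s=.64
    for nm,b,lo,hi in(("blocktop",bb,.069,.082),("handle",bb,.095,.14),("mouldtop",mb,.080,.09),("board",mb,.008,.021)):
        m=np.zeros(P.shape[:2],bool);x0,x1,y0,y1=[int(k*s) for k in b];m[y0:y1,x0:x1]=1
        m&=(P[...,2]>lo)&(P[...,2]<hi)
        if m.sum()>5:print(n,nm,box(P,m), np.round(np.median(P[m],0),4))
z=np.load("scene0.npz")["im"];cv2.imwrite("pics/crop.png",np.vstack([cv2.resize(z[170:250,290:390],(600,300)),cv2.resize(z[185:255,125:240],(600,300))]))
E
```

```text
scene blocktop (array([518.2, 253.1]), array([ 89.4, 191.7]), 1.1, np.int64(1375)) [0.5293 0.2523 0.074 ]
scene handle (array([526.9, 250.1]), array([161.9,  49.9]), 83.7, np.int64(326)) [0.5271 0.2511 0.1152]
scene mouldtop (array([ 569.5, -166.8]), array([188.9, 113. ]), 76.1, np.int64(548)) [ 0.5728 -0.1661  0.0832]
scene board (array([ 554.6, -205.9]), array([292. , 377.6]), 1.7, np.int64(3164)) [ 0.6285 -0.126   0.0148]
side blocktop (array([512.3, 254.5]), array([ 85.1, 196.6]), 0.8, np.int64(668)) [0.5101 0.236  0.0768]
side handle (array([520.2, 249.4]), array([157.8,  42.4]), 85.0, np.int64(170)) [0.5128 0.2425 0.1175]
side mouldtop (array([ 565. , -165.4]), array([105., 206.]), 13.6, np.int64(550)) [ 0.5705 -0.1729  0.0853]
side board (array([ 608.2, -130.8]), array([311.7, 321.4]), 13.6, np.int64(3414)) [ 0.5647 -0.2065  0.0157]
```

View pics/crop.png

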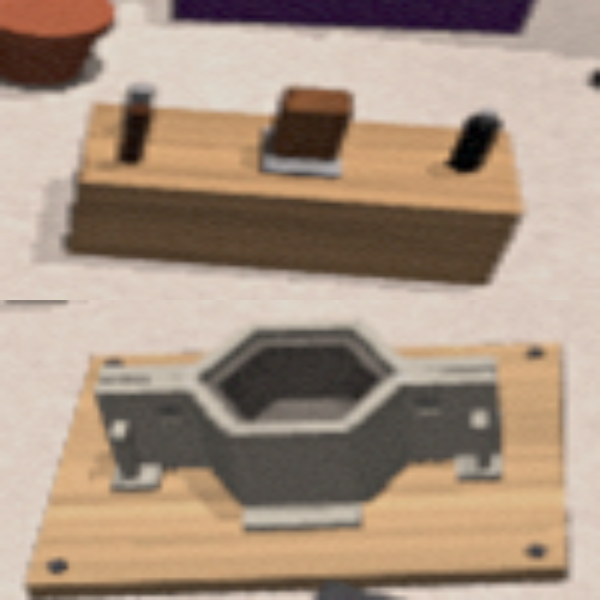

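The crop shows the wooden block with a steel-bolstered brown handle in the middle of its top: that is the wedge, with a plain handle either side. Below it is the shut mould. Block centre is about (0.515, 0.253) with 1° yaw; mould yaw is about +13.6°. I go over the block now.

Request:
advance(moves=[{"z":-0.05,"finger_gap":0.085},{"z":-0.05,"finger_gap":0.085},{"x":-0.04,"y":-0.023,"finger_gap":0.085},{"x":-0.04,"y":-0.023,"finger_gap":0.085},{"x":-0.04,"y":-0.023,"finger_gap":0.085},{"x":-0.04,"y":-0.023,"finger_gap":0.085},{"x":-0.04,"y":-0.023,"finger_gap":0.085},{"x":-0.04,"y":-0.023,"finger_gap":0.085},{"x":-0.04,"y":-0.023,"finger_gap":0.085},{"x":-0.04,"y":-0.023,"finger_gap":0.085}])

```text
time_s: 1.1
tool_pos: [0.4252, 0.3402, 0.3421]
eef_rot: [0.132, 0.991, -0.0, -0.0]
contact_force: [1.8, 0.3, -0.6]
finger_gap: 0.0848
gripper_force: 0.0
```

Request:
advance(moves=[{"twist":0.15,"finger_gap":0.085},{"twist":0.15,"finger_gap":0.085},{"twist":0.15,"finger_gap":0.085},{"twist":0.15,"finger_gap":0.085},{"twist":0.15,"finger_gap":0.085},{"twist":0.15,"finger_gap":0.085},{"twist":0.15,"finger_gap":0.085},{"twist":0.15,"finger_gap":0.085},{"twist":0.09,"finger_gap":0.085}])

```text
time_s: 2.0
tool_pos: [0.424, 0.3417, 0.3419]
eef_rot: [0.703, 0.711, -0.001, -0.0]
contact_force: [-0.6, 0.8, 0.1]
finger_gap: 0.0852
gripper_force: 0.0
```

Request:
advance(moves=[{"x":-0.03,"y":0.03,"z":0.02,"finger_gap":0.085},{"x":-0.03,"y":0.03,"z":0.02,"finger_gap":0.085},{"x":-0.029,"y":0.03,"z":0.02,"finger_gap":0.085},{"finger_gap":0.085},{"finger_gap":0.085}])

```text
time_s: 2.5
tool_pos: [0.5158, 0.2532, 0.2813]
eef_rot: [0.702, 0.712, -0.001, -0.0]
contact_force: [-0.8, 1.3, 1.0]
finger_gap: 0.0854
gripper_force: 0.0
```

```bash
python3 - <<'E'
from h import *
c=get_calibration("wrist");print(get_obs()["tool_pos"],rays(c,[256,192]))
im,d=snapshot("wrist");np.savez("w1.npz",im=im,d=d);P=cloud(c,d)
cv2.imwrite("pics/w1.png",cv2.resize(im,(800,600)))
for lo,hi in((.068,.080),(.083,.1),(.122,.14)):
    m=(P[...,2]>lo)&(P[...,2]<hi);print(lo,m.sum(), cv2.minAreaRect((P[m][:,:2]*1000).astype(np.float32)) if m.sum()>5 else '')
E
```

```text
[0.51582797 0.25320384 0.28126265] (array([0.5139354 , 0.32995708, 0.41328362]), array([[ 0.01472939, -0.2943339 , -0.95572564]]))
0.068 15115 ((395.5174255371094, 267.0891418457031), (198.84913635253906, 346.7392578125), 83.48253631591797)
0.083 324 ((389.78521728515625, 219.88902282714844), (294.94287109375, 89.75077819824219), 2.108295440673828)
0.122 943 ((514.9324340820312, 250.50238037109375), (27.732343673706055, 156.91787719726562), 8.004850387573242)
```

View pics/w1.png

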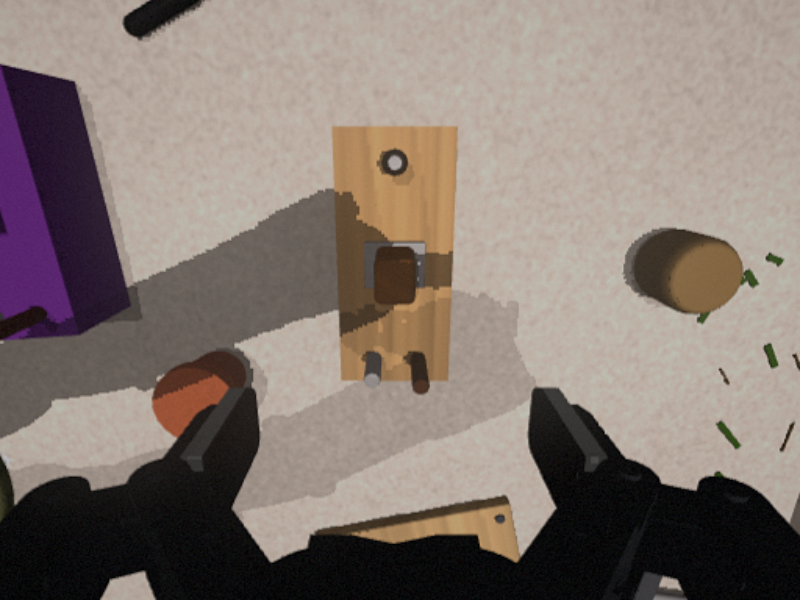

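The wedge handle is at (397,275) with its bolster at 365–425 × 242–290, and the block's top edges are at x≈335 and 457. The jaws straddle it.

```bash
python3 - <<'E'
from h import *
c=get_calibration("wrist");z=np.load("w1.npz");P=cloud(c,z["d"]);s=.64
u,v=np.meshgrid(range(512),range(384))
roi=(u>360*s)&(u<435*s)&(v>225*s)&(v<320*s)
m=roi&(P[...,2]>.124)&(P[...,2]<.14);print(m.sum(),np.median(P[m],0),cv2.minAreaRect((P[m][:,:2]*1000).astype(np.float32)))
print("ext",np.percentile(P[m],[1,99],axis=0))
# wood block: top corners by color on plane .075
hsv=cv2.cvtColor(z["im"],cv2.COLOR_BGR2HSV)
b=(u>320*s)&(u<470*s)&(v>110*s)&(v<395*s)&(P[...,2]>.066)&(P[...,2]<.083)
print(cv2.minAreaRect((P[b][:,:2]*1000).astype(np.float32)))
q=plane(c,np.array([[333,127],[457,127],[341,380],[448,380]])*s,.075);print(q.round(4))
q=plane(c,np.array([[365,242],[425,242]])*s,.081);print("bolster",q.round(4))
print(get_obs()["eef_rot"])
E
```

```text
782 [0.51382974 0.25708853 0.13086838] ((513.7250366210938, 256.1991271972656), (25.88674545288086, 28.910106658935547), 1.4685002565383911)
ext [[0.5009404  0.24208186 0.12520496]
 [0.52668837 0.27037338 0.13262751]]
((513.79931640625, 255.31295776367188), (85.2629623413086, 189.68333435058594), 0.9682646989822388)
[[0.4709 0.3492 0.075 ]
 [0.5549 0.3506 0.075 ]
 [0.4731 0.1596 0.075 ]
 [0.5586 0.1611 0.075 ]]
bolster [[0.4928 0.2721 0.081 ]
 [0.5357 0.2728 0.081 ]]
[ 7.01481721e-01  7.12687195e-01 -3.79455951e-04 -4.61343563e-04]
```

Request:
advance(moves=[{"x":0.0023,"y":-0.002,"z":0.04,"finger_gap":0.085},{"z":0.04,"finger_gap":0.085},{"z":0.04,"finger_gap":0.085},{"z":0.03,"finger_gap":0.085},{"z":0.015,"finger_gap":0.085},{"z":0.0142,"finger_gap":0.085},{"finger_gap":0.085},{"finger_gap":0.085}])

```text
time_s: 3.35
tool_pos: [0.5133, 0.2579, 0.1038]
eef_rot: [0.701, 0.713, 0.0, -0.0]
contact_force: [0.9, 0.3, 0.5]
finger_gap: 0.0854
gripper_force: 0.0
```

Request:
advance(moves=[{"finger_gap":0},{"finger_gap":0},{"finger_gap":0},{"finger_gap":0},{"finger_gap":0},{"finger_gap":0}], grip_n=60)

```text
time_s: 3.95
tool_pos: [0.514, 0.2567, 0.1036]
eef_rot: [0.701, 0.713, 0.0, 0.0]
contact_force: [0.3, -0.9, 6.2]
finger_gap: 0.0255
gripper_force: 59.8
```

```bash
python3 - <<'E'
from plant import *
o=get_obs();print(o["tool_pos"],o["eef_rot"],o["joints"])
E
```

```text
[0.51401639 0.25672134 0.10364635] [7.01462280e-01 7.12706398e-01 4.94853340e-04 1.23974514e-04] [-0.58496953  0.57500357  0.12305917  1.8179004  -0.0978204   0.75351814
 -0.39426605]
```

Request:
advance(moves=[{"z":-0.01,"finger_gap":0},{"z":-0.03,"finger_gap":0},{"z":-0.04,"finger_gap":0},{"z":-0.04,"finger_gap":0},{"z":-0.03,"finger_gap":0},{"x":-0.03,"y":0.004,"finger_gap":0},{"x":-0.045,"y":0.004,"finger_gap":0},{"x":-0.045,"y":0.004,"finger_gap":0},{"x":-0.045,"y":0.004,"finger_gap":0},{"x":-0.045,"y":0.004,"finger_gap":0}])

```text
time_s: 4.95
tool_pos: [0.5364, 0.0452, 0.2534]
eef_rot: [0.701, 0.713, -0.0, -0.0]
contact_force: [1.4, -0.7, -1.7]
finger_gap: 0.0254
gripper_force: 61.0
```

Request:
advance(moves=[{"x":-0.045,"y":0.004,"finger_gap":0},{"x":-0.045,"y":0.004,"finger_gap":0},{"x":-0.045,"y":0.004,"finger_gap":0},{"x":-0.03,"y":0.004,"finger_gap":0},{"x":-0.02,"y":0.004,"finger_gap":0},{"z":0.01,"twist":-0.111,"finger_gap":0},{"z":0.02,"twist":-0.111,"finger_gap":0},{"z":0.02,"finger_gap":0},{"finger_gap":0},{"finger_gap":0}])

```text
time_s: 5.95
tool_pos: [0.5597, -0.1377, 0.2034]
eef_rot: [0.618, 0.786, -0.0, -0.0]
contact_force: [0.4, 0.1, -1.8]
finger_gap: 0.0249
gripper_force: 60.9
```

```bash
python3 - <<'E'
from h import *
c=get_calibration("wrist");o=get_obs();print(o["tool_pos"],o["eef_rot"])
im,d=snapshot("wrist");np.savez("w2.npz",im=im,d=d,rv=c["rvec"],tv=c["tvec"])
cv2.imwrite("pics/w2.png",cv2.resize(im,(800,600)))
E
```

```text
[ 0.55967872 -0.13770884  0.20340273] [ 6.18393412e-01  7.85868513e-01 -2.48225858e-04 -4.54880564e-04]
```

View pics/w2.png

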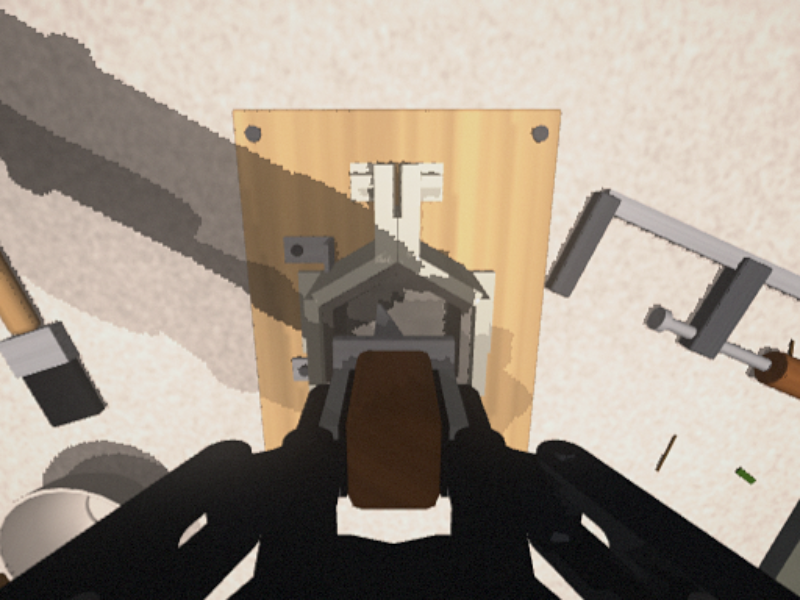

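The left pry slot is the dark strip at (397, 165–217), between the two white flange tops (375–420), with the seam running on below it. Measuring it now.

```bash
cat >> h.py <<'E'
def slot(f,v0,v1,u0,u1,z=.085,show=0):
    D=np.load(f);c=get_calibration("wrist");c["rvec"],c["tvec"]=D["rv"],D["tv"]
    g=cv2.cvtColor(D["im"],cv2.COLOR_BGR2GRAY).astype(float);out=[]
    for v in range(v0,v1):
        r=g[v,u0:u1];hi=np.median(np.sort(r)[-8:]);w=np.clip(hi*.8-r,0,None)
        if show:print(v,r.astype(int))
        if w.sum()>0:
            t=hi*.55;i=np.where(r<t)[0]
            if len(i)==0: continue
            a,b=i[0],i[-1]
            ea=u0+a-(t-r[a])/(r[a-1]-r[a]) if a>0 else np.nan
            eb=u0+b+(t-r[b])/(r[b+1]-r[b]) if b<u1-u0-1 else np.nan
            out.append((ea,eb,v))
    out=np.array(out);A=plane(c,out[:,[0,2]],z);B=plane(c,out[:,[1,2]],z);return out,A,B,c
E
python3 - <<'E'
from h import *
o,A,B,c=slot("w2.npz",102,150,242,268,show=1)
for k in range(len(o)):print(o[k].round(2),A[k,:2].round(4),B[k,:2].round(4))
# board corners
print(plane(c,np.array([[233,110],[560,110],[528,450],[264,450]])*.64,.015).round(4))
D=np.load("w2.npz");P=cloud(c,D["d"]);print(P[110:128,244,2].round(4),P[110:128,264,2].round(4))
print(plane(c,np.array([[375,166],[420,166],[375,235],[420,235]])*.64,.085).round(4))
E
```

```text
102 [187 187 187 187 187 191 191 167 163 192 195 194 200 201 206 182 177 199
 198 195 193 192 194 194 198 200]
103 [153 156 160 160 176 181 166 106  94 160 167 170 175 193 182 119 107 165
 172 171 166 183 181 186 181 183]
104 [ 77  77  87  88 128 134  97  81  81  88  98 105 109 145 106  99  96  82
  77 103 102 143 147 146 132 141]
105 [170 166 169 168 165 165 167 167 173 140 110 113 116  91  89 135 168 169
 171 180 181 178 178 178 178 191]
106 [233 234 235 235 234 235 234 236 240 178 122 104 117  90 111 182 236 236
 236 234 233 234 234 235 232 232]
107 [228 228 229 229 230 229 227 230 234 170 118  88 116  98 128 178 230 230
 231 229 231 229 230 231 230 229]
108 [228 228 227 227 228 228 228 228 234 173 122  92 113  93 128 178 228 229
 229 228 229 227 230 230 229 229]
109 [229 227 228 227 227 228 227 229 233 176 122  90 116  96 119 181 229 230
 229 230 229 229 229 229 230 229]
110 [227 228 228 228 228 228 229 230 234 176 123  88 104  93 109 188 231 229
 229 229 228 229 228 229 230 228]
111 [228 228 228 227 227 228 229 229 235 177 120  92  89  91 111 205 230 229
 230 230 229 228 229 228
[... 6331 characters left out ...]
508 -0.0917]
[253.97 254.03 139.  ] [ 0.5491 -0.093 ] [ 0.5491 -0.093 ]
[   nan 245.15 147.  ] [nan nan] [ 0.5435 -0.1011]
[   nan 248.15 148.  ] [nan nan] [ 0.5461 -0.1014]
[   nan 248.11 149.  ] [nan nan] [ 0.5463 -0.1022]
[[ 0.4342 -0.0603  0.015 ]
 [ 0.6359 -0.0114  0.015 ]
 [ 0.6962 -0.2546  0.015 ]
 [ 0.4924 -0.3044  0.015 ]]
[0.0855 0.0861 0.0848 0.0863 0.0858 0.0858 0.0851 0.085  0.0855 0.0861
 0.0845 0.0855 0.0853 0.0866 0.0851 0.0851 0.0861 0.0843] [0.0858 0.0862 0.0856 0.0849 0.0858 0.0856 0.085  0.0853 0.084  0.0853
 0.0849 0.0847 0.0862 0.0852 0.0855 0.0861 0.0853 0.0862]
[[ 0.532  -0.0704  0.085 ]
 [ 0.5544 -0.0649  0.085 ]
 [ 0.5399 -0.1049  0.085 ]
 [ 0.5634 -0.0992  0.085 ]]
```

```bash
cat >> h.py <<'E'
def tool(P,pos,q):  # world -> tool frame
    return R.from_quat(q).inv().apply(np.atleast_2d(P)-pos)
E
python3 - <<'E'
from h import *
D=np.load("w2.npz");c=get_calibration("wrist");c["rvec"],c["tvec"]=D["rv"],D["tv"];o=get_obs();p,q=o["tool_pos"],o["eef_rot"]
print(p,q)
S=plane(c,[[253.9,106],[253.9,122],[253.95,137],[254,148],[254,165]],.085);print("seam tool",tool(S,p,q).round(4).tolist())
print("end/inner slot",tool(plane(c,[[254,105],[254,138.7]],.085),p,q)[:,0])
g=cv2.cvtColor(D["im"],cv2.COLOR_BGR2GRAY).astype(int)
for v in(217,220,223): print(v,g[v,205:220],g[v,284:300])
print(g[210:230,250])
h=D["im"][260,215:290];print(h.tolist()[::1][5:20],h.tolist()[55:72])
E
```

```text
[ 0.56020657 -0.13783468  0.20403381] [6.18330068e-01 7.85918462e-01 9.43527165e-05 2.98572369e-04]
seam tool [[0.0725, -0.0005, 0.119], [0.06, -0.0004, 0.119], [0.0479, -0.0004, 0.119], [0.0388, -0.0003, 0.119], [0.0244, -0.0003, 0.119]]
end/inner slot [0.07322696 0.04649971]
217 [74 74 63 55 59 54 57 55 81 83 79 78 80 80 75] [ 77  81  83  82  84  84  77  56  59  50  92 112 113 114 115 114]
220 [ 73  77  63  58  57  58  55  65  93 100  99  99  95  98  96] [101 101 102 100 100 101 101  64  55  54  96 117 114 113 115 116]
223 [75 76 67 55 54 58 55 58 92 94 95 95 95 97 95] [ 98  98  97  97  98 100  98  60  53  47 113 113 115 112 117 111]
[70 68 66 67 67 67 73 77 90 94 98 96 97 93 71 42 49 43 41 43]
[[17, 24, 27], [27, 32, 33], [21, 25, 28], [27, 39, 52], [21, 37, 54], [28, 40, 60], [30, 43, 60], [26, 37, 58], [22, 36, 59], [25, 36, 57], [23, 39, 61], [22, 37, 58], [20, 33, 53], [23, 34, 52], [23, 34, 54]] [[20, 34, 51], [20, 31, 51], [21, 33, 51], [23, 35, 52], [20, 31, 50], [31, 41, 57], [19, 31, 47], [20, 30, 48], [23, 36, 52], [24, 36, 53], [27, 34, 45], [24, 29, 30], [14, 17, 24], [15, 15, 18], [20, 20, 27], [54, 56, 57], [66, 66, 69]]
```

```bash
python3 - <<'E'
from h import *
D=np.load("w2.npz");c=get_calibration("wrist");c["rvec"],c["tvec"]=D["rv"],D["tv"];o=get_obs();p,q=o["tool_pos"],o["eef_rot"]
zt=p[2]
for n,uv,z in(("bolster",[[212.5,220],[290.5,220]],zt-.0226),("handle",[[217.6,260],[280.4,260]],zt+.0264)):
    t=tool(plane(c,uv,z),p,q);print(n,t.round(4).tolist(),"width",t[1,1]-t[0,1],"mid",t[:,1].mean())
print("handle/bolster by depth", cloud(c,D["d"])[[220,260,270],[250,250,250],2]-zt, c["intrinsics"][0,0], tool(rays(c,[256,192])[0],p,q))
E
```

```text
bolster [[0.0136, -0.0236, 0.0226], [0.0137, 0.0196, 0.0226]] width 0.04315223032889022 mid -0.002005103631057893
handle [[0.0168, -0.0152, -0.0264], [0.0168, 0.0096, -0.0264]] width 0.02476297719035375 mid -0.002794231349198933
handle/bolster by depth [-0.02286862  0.01946933  0.02549282] 300.0890305122383 [[ 0.07698457 -0.00140998 -0.13154136]]
```

Request:
advance(moves=[{"x":0.031,"y":0.0033,"finger_gap":0},{"x":0.031,"y":0.0033,"finger_gap":0},{"z":0.014,"finger_gap":0},{"z":0.01,"finger_gap":0},{"finger_gap":0},{"finger_gap":0}])

```text
time_s: 6.6
tool_pos: [0.5519, -0.0769, 0.1795]
eef_rot: [0.619, 0.786, -0.0, 0.0]
contact_force: [0.4, 0.7, -1.0]
finger_gap: 0.0258
gripper_force: 60.9
```

```bash
python3 - <<'E'
from h import *
c=get_calibration("wrist");o=get_obs();print(o["tool_pos"],o["eef_rot"])
im,d=snapshot("wrist");np.savez("w3.npz",im=im,d=d,rv=c["rvec"],tv=c["tvec"])
cv2.imwrite("pics/w3.png",cv2.resize(im[130:250,190:320],(780,600),interpolation=cv2.INTER_NEAREST))
E
```

```text
[ 0.55191173 -0.07694507  0.17950878] [ 6.18745455e-01  7.85591463e-01 -1.96186884e-04  2.79374565e-04]
```

View pics/w3.png

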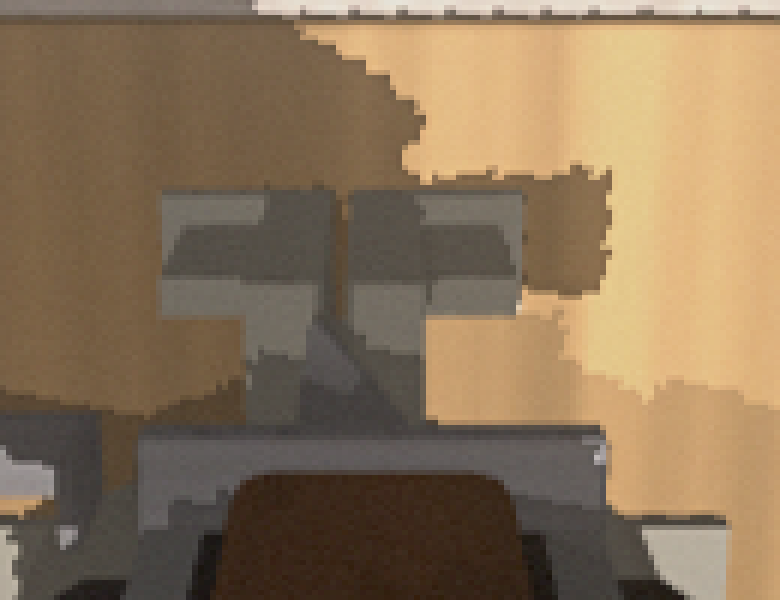

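The wedge tip shows at crop (310–328, 318), i.e. native (~243, 183). The slot mouth is at 317–352 above it, so the tip sits too far left. Measuring by rows.

```bash
python3 - <<'E'
from h import *
D=np.load("w3.npz");g=cv2.cvtColor(D["im"],cv2.COLOR_BGR2GRAY).astype(int)
print("   ",list(range(228,264)))
for v in range(164,196,2):print(v,g[v,228:264])
E
```

```text
[228, 229, 230, 231, 232, 233, 234, 235, 236, 237, 238, 239, 240, 241, 242, 243, 244, 245, 246, 247, 248, 249, 250, 251, 252, 253, 254, 255, 256, 257, 258, 259, 260, 261, 262, 263]
164 [ 97  97  98  97  98  94  99  96  98  96  98  97  98  98 100  98 104 101
 105 105 105 107 109 108 104 103 103 102 103  97 156 161 188 195 171 193]
166 [ 96  96  96  94  97 100  88  96  98  96  99  98  99 100  90  90 102 102
 101 106 107 107 107 109 108 105 103 105 102 103 102 102 162 175 117 107]
168 [ 89  87  82  88  88  87  84  80  81  79  79  78  86  85  80  82  80  77
 103 104  93  86  84  86  81  83  81  82  79  86  88  88  88  89  87  88]
170 [113 111 114 116 111 116  92  80  79  79  82  81  81  83  83  82  84  79
  76  91  84  84  83  82  81  84  85  84  84  84  83  97 115 112 113 114]
172 [112 110 111 112 110 112  82  80  82  82  82  80  81  80  84  82  83  77
  75 104  92  82  83  83  83  83  86  85  84  83  84  83  83 112 113 115]
174 [102 102 102 101 107  86  80  79  79  83  80  83  82  82  79  82  79  72
  75  77  85  81  83  82  83  82  80  82  84  84  84  83 104 106 107 105]
176 [82 79 82
[... 616 characters left out ...]
90  92  85  83  71  74
  76  79  87  91  88  90  91  88  93  92  92  84  86  88  88  83  94 111]
188 [110 110 110 110 109 111 108 111 111 111 111 108 110 112 102  83  71  70
  75  82  94 110 112 110 111 110 115 111 112 113 112 111 105  84 110 111]
190 [110 106 111 109 109 107 112 111 109 107 108 106 108 110 100  85  71  72
  74  83  92 109 112 108 111 111 113 110 113 110 108 110 105  92 110 112]
192 [108 107 105 108 109 110 106 110 109 112 109 109 108 112  93  78  75  67
  75  80  95 108 112 109 110 111 112 109 110 110 111 112 101 116 116 114]
194 [ 92  92 101 111 109 108 109 110 109 110 111 109 109 109  82  74  69  73
  73  81  93 111 110 111 110 110 110 111 111 111 107 111 121 168 170 169]
```

```bash
python3 - <<'E'
from h import *
D=np.load("w3.npz");g=cv2.cvtColor(D["im"],cv2.COLOR_BGR2GRAY).astype(int)
print("   ",list(range(234,258)))
for v in range(192,212):print(v,g[v,234:258])
E
```

```text
[234, 235, 236, 237, 238, 239, 240, 241, 242, 243, 244, 245, 246, 247, 248, 249, 250, 251, 252, 253, 254, 255, 256, 257]
192 [106 110 109 112 109 109 108 112  93  78  75  67  75  80  95 108 112 109
 110 111 112 109 110 110]
193 [108 111 109 107 109 109 109 115  81  70  71  71  74  85  95 110 110 109
 108 110 110 108 108 112]
194 [109 110 109 110 111 109 109 109  82  74  69  73  73  81  93 111 110 111
 110 110 110 111 111 111]
195 [110 109 109 112 112 109 111  99  91  79  68  72  74  75  86 109 109 110
 110 110 109 108 110 109]
196 [109 109 109 110 108 108 108  88  91  86  76  66  74  76  74 100 102 109
 109 111 110 111 111 107]
197 [109 109 109 108 108 110 111  89  89  91  87  73  70  76  75  81  75 106
 109 112 108 112 110 111]
198 [109 108 108 108 111 110 111  90  89  88  91  82  71  72  76  79  81 108
 110 109 114 109 111 108]
199 [111 112 108 111 108 109 107  90  85  88  87  88  76  68  76  79  80 100
  99 101  98 111 112 113]
200 [ 98  98 101  98 107 111 107  85  86  87  86  89  86  73  74  81  79  79
  77  80  76  99  99 101]
201 [ 78  78  80  75 101  98  98  84  84  86  86  87  87  81  73  75  78  80
  81  80  79  79  78  80]
202 [78 81 79 77 78 80 80 81 85 85 85 83 86 86 80 71 77 80 81 79 79 81 78 81]
203 [79 79 79 80 77 78 80 84 80 82 81 86 86 83 86 75 75 77 81 79 79 80 82 78]
204 [79 78 80 79 80 81 84 84 81 81 83 81 82 82 83 81 70 73 76 81 80 84 81 82]
205 [79 77 78 79 78 81 76 75 82 79 82 83 83 83 80 84 71 69 75 81 79 82 80 80]
206 [77 80 80 82 81 80 70 67 74 75 81 82 83 78 84 77 69 65 68 79 82 83 84 81]
207 [77 79 80 77 79 76 66 64 63 64 73 74 79 79 82 67 67 65 64 76 81 80 81 77]
208 [80 80 81 78 79 79 63 66 65 67 66 66 73 76 73 67 69 69 65 68 73 81 85 81]
209 [80 78 79 78 78 75 66 63 66 66 65 64 66 66 63 64 65 68 67 64 70 78 79 80]
210 [78 80 79 78 79 76 67 66 65 67 64 63 67 69 65 65 67 69 66 65 67 77 80 79]
211 [79 78 79 79 76 73 63 63 68 66 65 65 65 67 63 67 67 65 67 66 68 69 76 80]
```

```bash
python3 - <<'E'
from h import *
D=np.load("w3.npz");c=get_calibration("wrist");c["rvec"],c["tvec"]=D["rv"],D["tv"];o=get_obs();p,q=o["tool_pos"],o["eef_rot"]
T=R.from_quat(q)
for n,t in(("slot end top",[.0112,-.0074,.095]),("slot inner",[-.0155,-.0074,.095]),("blade outer tip",[.0086,-.008,.0886]),("end foot",[.0112,-.0074,.155])):
    print(n,proj(c,p+T.apply(t)).round(1))
P=cloud(c,D["d"]);print([(v,P[v,238,2].round(3),P[v,254,2].round(3)) for v in range(164,212,3)])
print("blade y:",tool(plane(c,[[241,194.5]],p[2]-.0886),p,q))
E
```

```text
slot end top [[244.5 187.3]]
slot inner [[244.7 218.9]]
blade outer tip [[243.5 192.9]]
end foot [[246.  170.3]]
[(164, np.float64(0.016), np.float64(0.015)), (167, np.float64(0.016), np.float64(0.015)), (170, np.float64(0.026), np.float64(0.027)), (173, np.float64(0.039), np.float64(0.04)), (176, np.float64(0.048), np.float64(0.051)), (179, np.float64(0.06), np.float64(0.061)), (182, np.float64(0.071), np.float64(0.071)), (185, np.float64(0.081), np.float64(0.082)), (188, np.float64(0.086), np.float64(0.086)), (191, np.float64(0.086), np.float64(0.086)), (194, np.float64(0.085), np.float64(0.086)), (197, np.float64(0.086), np.float64(0.085)), (200, np.float64(0.086), np.float64(0.085)), (203, np.float64(0.086), np.float64(0.085)), (206, np.float64(0.085), np.float64(0.084)), (209, np.float64(0.085), np.float64(0.085))]
blade y: [[ 0.00730437 -0.00993991  0.08858968]]
```

Request:
advance(moves=[{"y":0.0018,"finger_gap":0},{"finger_gap":0},{"z":0.003,"finger_gap":0},{"z":0.002,"finger_gap":0},{"z":0.002,"finger_gap":0},{"finger_gap":0}])

```text
time_s: 7.25
tool_pos: [0.5533, -0.0755, 0.1717]
eef_rot: [0.618, 0.786, -0.0, -0.0]
contact_force: [0.1, -0.1, -0.9]
finger_gap: 0.0253
gripper_force: 60.9
```

Request:
advance(moves=[{"z":0.001,"finger_gap":0},{"z":0.001,"finger_gap":0},{"z":0.001,"finger_gap":0},{"finger_gap":0}])

```text
time_s: 7.65
tool_pos: [0.5534, -0.0755, 0.1689]
eef_rot: [0.618, 0.786, -0.0, -0.0]
contact_force: [0.1, -0.3, -0.7]
finger_gap: 0.0253
gripper_force: 60.9
```

Request:
advance(moves=[{"z":0.001,"finger_gap":0},{"z":0.001,"finger_gap":0},{"z":0.001,"finger_gap":0},{"finger_gap":0}])

```text
time_s: 8.05
tool_pos: [0.5532, -0.0756, 0.1661]
eef_rot: [0.618, 0.786, -0.0, -0.0]
contact_force: [-1.2, -0.3, -0.6]
finger_gap: 0.0252
gripper_force: 61.3
```

Request:
advance(moves=[{"z":0.001,"finger_gap":0},{"z":0.001,"finger_gap":0},{"z":0.001,"finger_gap":0},{"finger_gap":0}])

```text
time_s: 8.45
tool_pos: [0.5533, -0.0758, 0.1633]
eef_rot: [0.618, 0.786, -0.0, 0.0]
contact_force: [-2.6, -0.9, 4.8]
finger_gap: 0.0252
gripper_force: 61.8
```

Request:
advance(moves=[{"z":0.0015,"finger_gap":0},{"z":0.0015,"finger_gap":0},{"finger_gap":0}])

```text
time_s: 8.75
tool_pos: [0.5533, -0.0757, 0.1602]
eef_rot: [0.618, 0.786, -0.0, -0.0]
contact_force: [-3.2, -1.6, 4.4]
finger_gap: 0.0253
gripper_force: 61.8
```

Request:
advance(moves=[{"z":0.0015,"finger_gap":0},{"z":0.0015,"finger_gap":0},{"finger_gap":0}])

```text
time_s: 9.05
tool_pos: [0.5533, -0.0757, 0.1571]
eef_rot: [0.618, 0.786, -0.0, -0.0]
contact_force: [-2.8, -1.4, 2.7]
finger_gap: 0.0255
gripper_force: 61.7
```

Request:
advance(moves=[{"z":0.0015,"finger_gap":0},{"z":0.0015,"finger_gap":0},{"finger_gap":0}])

```text
time_s: 9.35
tool_pos: [0.5533, -0.0756, 0.154]
eef_rot: [0.618, 0.786, -0.0, -0.0]
contact_force: [-3.2, -0.7, 2.4]
finger_gap: 0.0253
gripper_force: 61.7
```

```bash
python3 - <<'E'
from h import *
c=get_calibration("wrist");o=get_obs();im,d=snapshot("wrist");np.savez("w4.npz",im=im,d=d,rv=c["rvec"],tv=c["tvec"])
g=cv2.cvtColor(im,cv2.COLOR_BGR2GRAY).astype(int)
a,b=proj(c,o["tool_pos"]+R.from_quat(o["eef_rot"]).apply([[.0112,-.0074,o["tool_pos"][2]-.085],[.009,-.0074,o["tool_pos"][2]-.085]])).round().astype(int);print(a,b)
for v in range(a[1]+1,a[1]+6):print(v,g[v,a[0]-24:a[0]+30])
E
```

```text
[243 197] [243 200]
198 [112 111 112 111 110 110 106  98  96  97  97 101  99  98  98  99  98  97
  97  95  80  79  77  87  93  91  81  70  77  79  89  90 101  97  98  99
 100  97  98  96  92  89  97  93  97  83  77 111 111 112 114 112 113 114]
199 [108 113 111 110 111 112 114 112 110 109 112 114 113 112 112 113 109 111
 111 114  78  74  89  89  88  89  90  78  71  80  89 102 114 112 111 111
 112 113 113 112 114 113 115 114 114  87  83 110 115 116 113 113 113 116]
200 [111 111 110 110 112 111 108 110 112 111 109 111 112 110 112 112 113 111
 110 115  83  77  85  86  87  89  89  87  71  75  89 100 110 110 112 111
 111 110 110 111 114 111 112 111 114  87  81 101 104 103 112 113 115 116]
201 [109 109 110 108 110 110 109 108 110 112 109 111 110 111 112 110 111 113
 111 111  82  82  87  86  84  89  87  89  82  72  83 100 113 110 109 111
 110 110 112 109 112 110 110 113 110  85  80  83  82  79 101 101 105 104]
202 [110 110 111 109 109 110 111 110 111 109 110 110 110 109 109 109 112 110
 113 113  89  84  86  88  86  84  85  88  88  77  71  99 113 112 113 112
 108 111 111 111 111 111 109 112 107  83  82  80  81  82  81  84  82  81]
```

Request:
advance(moves=[{"z":-0.005,"finger_gap":0},{"z":-0.01,"finger_gap":0},{"z":-0.015,"finger_gap":0},{"x":-0.03,"finger_gap":0},{"x":-0.04,"finger_gap":0},{"x":-0.04,"y":0.0007,"finger_gap":0},{"x":-0.04,"finger_gap":0},{"x":-0.026,"finger_gap":0},{"finger_gap":0},{"finger_gap":0}])

```text
time_s: 10.4
tool_pos: [0.5959, -0.2467, 0.1843]
eef_rot: [0.619, 0.786, 0.0, 0.0]
contact_force: [0.4, -0.4, -1.7]
finger_gap: 0.0251
gripper_force: 61.0
```

```bash
cat > look.py <<'E'
from h import *
import sys
f=sys.argv[1]
c=get_calibration("wrist");o=get_obs();p,q=o["tool_pos"],o["eef_rot"];print(p)
im,d=snapshot("wrist");np.savez(f,im=im,d=d,rv=c["rvec"],tv=c["tvec"])
if len(sys.argv)>2: cv2.imwrite(sys.argv[2],cv2.resize(im[130:250,190:320],(780,600),interpolation=cv2.INTER_NEAREST))
g=cv2.cvtColor(im,cv2.COLOR_BGR2GRAY).astype(int)
T=R.from_quat(q)
for t in([.0112,-.0074,p[2]-.085],[-.0155,-.0074,p[2]-.085],[.0085,-.008,.0886]):print(proj(c,p+T.apply(t)).round(1))
E
python3 look.py w5.npz pics/w5.png
```

```text
[ 0.59591652 -0.24666103  0.18430033]
[[244.4 185.7]]
[[244.6 216.7]]
[[243.3 192.9]]
```

View pics/w5.png

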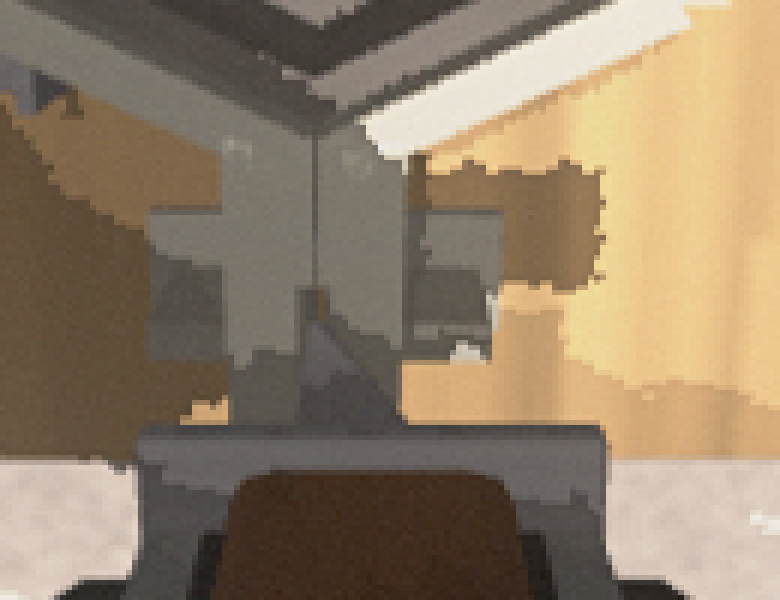

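Seam at crop x≈316, slot's inner end at row 288, mouth at 298–328 and wedge tip at about (303–318, 318), so it is nearly aligned over the right slot. Refining with the numbers.

```bash
python3 - <<'E'
from h import *
D=np.load("w5.npz");c=get_calibration("wrist");c["rvec"],c["tvec"]=D["rv"],D["tv"];o=get_obs();p,q=o["tool_pos"],o["eef_rot"]
g=cv2.cvtColor(D["im"],cv2.COLOR_BGR2GRAY).astype(int)
print(list(range(234,254)))
for v in(180,186,187,188,189,190,191,192,193,194,195,196,197,198,200,202):print(v,g[v,234:254])
print("inner end",tool(plane(c,[[243,187.5]],.085),p,q),"tip corner",tool(plane(c,[[241,194]],p[2]-.0886),p,q))
E
```

```text
[234, 235, 236, 237, 238, 239, 240, 241, 242, 243, 244, 245, 246, 247, 248, 249, 250, 251, 252, 253]
180 [120 118 119 121 117 117 119 119  99 118 120 120 119 119 119 119 119 118
 120 118]
186 [117 118 118 116 119 115 116 117  97 115 113 120 117 119 116 118 118 117
 119 118]
187 [118 116 117 117 120 105 104  98  90  97 102 113 118 116 119 119 117 118
 120 120]
188 [117 120 119 115 119  96  84  75  73  83  93 113 117 118 119 118 120 118
 118 117]
189 [117 117 118 120 121 103  87  77  76  85  88 112 119 119 118 120 120 117
 118 120]
190 [120 115 118 119 120 100  86  78  75  83  79 110 119 118 117 116 118 118
 120 121]
191 [117 118 117 115 120 101  87  77  75  82  78 111 120 119 118 119 119 120
 121 119]
192 [119 118 116 121 118 102  85  79  77  84  80 103 107 118 121 116 118 121
 119 118]
193 [119 118 118 120 121 101  85  75  76  82  83  83  84 104 119 117 115 119
 118 119]
194 [117 117 119 118 122  98  86  82  86  83  81  84  87  84 117 119 118 118
 118 121]
195 [116 117 118 117 120 100  83  89  95  85  76  81  86  85 109 107 120 120
 121 121]
196 [117 118 117 117 117 101  81  92  99  95  82  76  85  87  84  86 107 108
 108 108]
197 [116 119 117 119 117 101  83  91  95  99  90  77  84  87  87  84  83  87
  84  86]
198 [119 117 118 117 118 103  83  91  95  97  95  88  81  83  87  88  86  86
  88  87]
200 [ 83  84 105 106 107  96  81  90  92  91  93  95  93  80  80  88  88  84
  86  87]
202 [88 89 87 86 86 80 84 89 91 89 90 92 94 94 90 80 83 88 87 86]
inner end [[ 0.00844143 -0.00888914  0.09928663]] tip corner [[ 0.00633319 -0.0101356   0.08859891]]
```

Request:
advance(moves=[{"x":-0.0025,"y":-0.0008,"finger_gap":0},{"finger_gap":0},{"z":0.004,"finger_gap":0},{"z":0.003,"finger_gap":0},{"z":0.003,"finger_gap":0},{"z":0.0015,"finger_gap":0},{"finger_gap":0}])

```text
time_s: 11.15
tool_pos: [0.5953, -0.2489, 0.1721]
eef_rot: [0.618, 0.786, -0.0, -0.0]
contact_force: [-0.2, 0.8, -0.3]
finger_gap: 0.0254
gripper_force: 61.0
```

Request:
advance(moves=[{"z":0.0015,"finger_gap":0},{"z":0.0015,"finger_gap":0},{"z":0.001,"finger_gap":0},{"finger_gap":0}])

```text
time_s: 11.55
tool_pos: [0.5953, -0.2491, 0.1685]
eef_rot: [0.618, 0.786, -0.0, -0.0]
contact_force: [0.1, 0.5, -2.7]
finger_gap: 0.0255
gripper_force: 61.1
```

Request:
advance(moves=[{"z":0.0015,"finger_gap":0},{"z":0.0015,"finger_gap":0},{"finger_gap":0}])

```text
time_s: 11.85
tool_pos: [0.5954, -0.2494, 0.1659]
eef_rot: [0.618, 0.786, -0.0, 0.0]
contact_force: [-1.7, -1.4, 4.1]
finger_gap: 0.0255
gripper_force: 61.8
```

Request:
advance(moves=[{"z":0.0015,"finger_gap":0},{"z":0.0015,"finger_gap":0},{"finger_gap":0}])

```text
time_s: 12.15
tool_pos: [0.5954, -0.2493, 0.1627]
eef_rot: [0.618, 0.786, -0.0, 0.0]
contact_force: [-0.8, -0.5, 3.8]
finger_gap: 0.0254
gripper_force: 61.8
```

Request:
advance(moves=[{"z":0.0015,"finger_gap":0},{"z":0.0015,"finger_gap":0},{"finger_gap":0}])

```text
time_s: 12.45
tool_pos: [0.5954, -0.2492, 0.1595]
eef_rot: [0.618, 0.786, -0.0, 0.0]
contact_force: [-1.8, -0.6, 3.8]
finger_gap: 0.0251
gripper_force: 61.7
```

Request:
advance(moves=[{"z":0.0015,"finger_gap":0},{"z":0.0015,"finger_gap":0},{"finger_gap":0}])

```text
time_s: 12.75
tool_pos: [0.5954, -0.2491, 0.1565]
eef_rot: [0.618, 0.786, -0.0, 0.0]
contact_force: [-1.2, -0.2, 2.8]
finger_gap: 0.0251
gripper_force: 61.7
```

```bash
python3 look.py w6.npz; python3 - <<'E'
from h import *
D=np.load("w6.npz");g=cv2.cvtColor(D["im"],cv2.COLOR_BGR2GRAY).astype(int)
print(list(range(232,262)))
for v in range(180,210,3):print(v,g[v,232:262])
E
```

```text
[ 0.59541339 -0.24914252  0.15651373]
[[243.4 196.4]]
[[243.7 230.7]]
[[243.3 192.9]]
[232, 233, 234, 235, 236, 237, 238, 239, 240, 241, 242, 243, 244, 245, 246, 247, 248, 249, 250, 251, 252, 253, 254, 255, 256, 257, 258, 259, 260, 261]
180 [121 121 120 122 121 119 122 121 120 125 105  79  83  99 117 123 122 123
 124 122 125 123 121 123 122 123 124 124 125 122]
183 [123 121 121 121 121 124 122 121 120 123 104  78 100 104 116 123 123 122
 121 123 122 124 123 125 122 123 124 124 125 122]
186 [121 122 120 121 123 122 123 121 123 124 104  83  84  84 102 123 122 122
 125 125 122 123 124 124 122 122 120 122 122 122]
189 [121 122 119 122 122 119 123 122 120 125 104  84  84  86 100 119 124 121
 122 125 122 124 123 120 124 123 122 122 126 125]
192 [124 123 120 121 123 119 121 121 124 124 103  81  84  86 101 119 123 122
 122 124 122 123 122 123 123 123 125 125 125 123]
195 [122 121 123 121 121 123 123  98  95  96 108  89  75  82  91  95 100 111
 121 122 121 125 122 122 124 121 124 120 124 124]
198 [121 121 122 119 125 121 123 104  90  88 100  99 100  88  81  80  96 111
 121 122 122 124 121 122 120 122 122 122 123 122]
201 [122 121 122 122 124 122 123 105  93  93  96  94  94  96  95  91  83  99
 124 122 119 122 124 121 122 121 120 119 119 124]
204 [ 92  86  85  83 107 109 111  98  93  88  85  87  83  93  92  95  93  89
  87 106 121 125 124  92  87  88  87 111 109 110]
207 [88 89 89 91 89 90 88 84 89 74 73 74 75 73 75 75 71 73 84 83 80 86 89 88
 89 92 88 91 90 87]
```

Request:
advance(moves=[{"z":0.0015,"finger_gap":0},{"z":0.0015,"finger_gap":0},{"z":0.0015,"finger_gap":0},{"z":0.0015,"finger_gap":0},{"finger_gap":0}])

```text
time_s: 13.3
tool_pos: [0.5954, -0.2491, 0.1505]
eef_rot: [0.618, 0.786, -0.0, -0.0]
contact_force: [-2.3, -1.2, 2.8]
finger_gap: 0.0253
gripper_force: 61.7
```

Request:
advance(moves=[{"z":-0.006,"finger_gap":0},{"z":-0.012,"finger_gap":0},{"z":-0.017,"finger_gap":0},{"x":0.03,"finger_gap":0},{"x":0.04,"finger_gap":0},{"x":0.04,"y":-0.0002,"finger_gap":0},{"x":0.04,"finger_gap":0},{"x":0.0285,"finger_gap":0},{"finger_gap":0},{"finger_gap":0}])

```text
time_s: 14.3
tool_pos: [0.5537, -0.0747, 0.1865]
eef_rot: [0.617, 0.787, 0.0, 0.001]
contact_force: [0.6, -0.8, -1.5]
finger_gap: 0.026
gripper_force: 61.0
```

```bash
python3 look.py w7.npz pics/w7.png
```

```text
[ 0.55373671 -0.07474622  0.18645034]
[[244.4 185. ]]
[[244.7 215.8]]
[[243.3 192.8]]
```

View pics/w7.png

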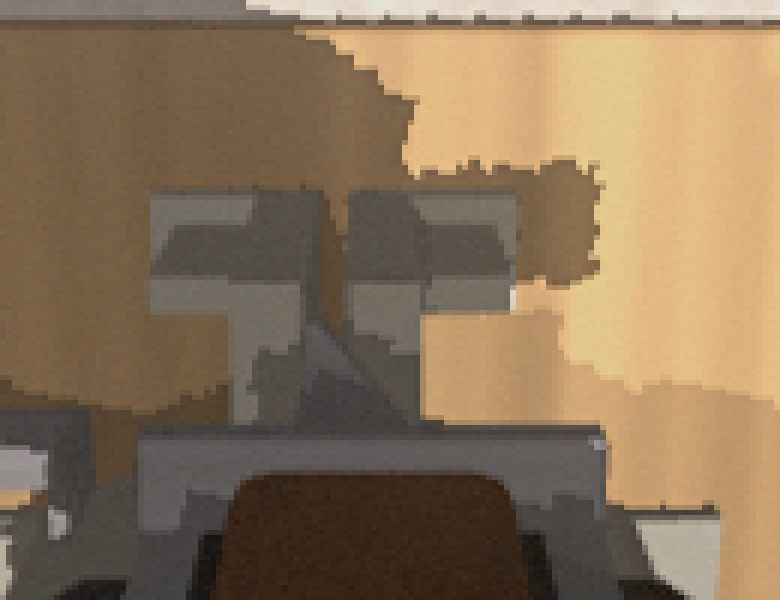

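The left mouth is now at crop 303–345, wider than when shut, and the wedge tip at (303–318, 318) is against its fixed side. Nudging 0.5 mm outward and going in.

Request:
advance(moves=[{"y":0.0005,"z":0.005,"finger_gap":0},{"z":0.005,"finger_gap":0},{"z":0.003,"finger_gap":0},{"z":0.0015,"finger_gap":0},{"z":0.0015,"finger_gap":0},{"finger_gap":0}])

```text
time_s: 14.95
tool_pos: [0.5536, -0.0756, 0.1693]
eef_rot: [0.618, 0.786, -0.0, -0.0]
contact_force: [0.3, -0.4, -0.7]
finger_gap: 0.0257
gripper_force: 61.0
```

Request:
advance(moves=[{"z":0.0015,"finger_gap":0},{"z":0.0015,"finger_gap":0},{"z":0.0015,"finger_gap":0},{"z":0.0015,"finger_gap":0},{"z":0.0015,"finger_gap":0},{"z":0.0015,"finger_gap":0},{"finger_gap":0}])

```text
time_s: 15.65
tool_pos: [0.5536, -0.0754, 0.1604]
eef_rot: [0.618, 0.786, -0.0, -0.0]
contact_force: [0.2, -0.5, -0.6]
finger_gap: 0.0252
gripper_force: 61.0
```

Request:
advance(moves=[{"z":0.0015,"finger_gap":0},{"z":0.0015,"finger_gap":0},{"z":0.0015,"finger_gap":0},{"z":0.0015,"finger_gap":0},{"finger_gap":0}])

```text
time_s: 16.15
tool_pos: [0.5533, -0.0757, 0.1546]
eef_rot: [0.618, 0.786, -0.0, -0.0]
contact_force: [-3.4, -2.0, 3.5]
finger_gap: 0.0255
gripper_force: 61.8
```

Request:
advance(moves=[{"z":0.0015,"finger_gap":0},{"z":0.0015,"finger_gap":0},{"z":0.0015,"finger_gap":0},{"z":0.0015,"finger_gap":0},{"finger_gap":0}])

```text
time_s: 16.65
tool_pos: [0.5534, -0.0756, 0.1483]
eef_rot: [0.618, 0.786, -0.0, -0.0]
contact_force: [-3.4, -1.1, 2.8]
finger_gap: 0.0254
gripper_force: 61.7
```

Request:
advance(moves=[{"z":0.0015,"finger_gap":0},{"z":0.0015,"finger_gap":0},{"z":0.0015,"finger_gap":0},{"finger_gap":0}])

```text
time_s: 17.05
tool_pos: [0.5533, -0.0755, 0.1437]
eef_rot: [0.618, 0.786, -0.0, -0.0]
contact_force: [-3.3, -2.1, 0.9]
finger_gap: 0.0255
gripper_force: 61.6
```

Request:
advance(moves=[{"z":-0.007,"finger_gap":0},{"z":-0.015,"finger_gap":0},{"z":-0.02,"finger_gap":0},{"x":-0.03,"finger_gap":0},{"x":-0.04,"finger_gap":0},{"x":-0.04,"y":-0.0003,"finger_gap":0},{"x":-0.04,"finger_gap":0},{"x":-0.0285,"finger_gap":0},{"finger_gap":0},{"finger_gap":0}])

```text
time_s: 18.05
tool_pos: [0.5962, -0.2492, 0.186]
eef_rot: [0.619, 0.786, 0.0, 0.0]
contact_force: [0.6, -1.2, -1.1]
finger_gap: 0.0254
gripper_force: 61.0
```

```bash
cat >> look.py <<'E'
for v in(178,183,188,192,195):print(v,g[v,226:268])
E
python3 look.py w8.npz
```

```text
[ 0.59621865 -0.24919281  0.18601436]
[[244.4 185.1]]
[[244.6 216. ]]
[[243.3 192.9]]
178 [118 118 119 118 118 119 119 117 120 121 118 115 118 118 120 119 100  84
  84  82  82 106 118 119 119 119 121 120 120 119 119 119 122 115 118 117
  91  86 119 123 121 121]
183 [ 86  93 117 117 118 116 118 121 116 116 119 115 116 117 110 110  91  83
  85  84  84 102 112 114 120 120 120 119 118 121 117 119 121 121 122 110
  86  78  89  90  90  91]
188 [ 84  90 115 118 118 119 118 121 118 118 119 117 120 106  90  76  78  80
  84  85  85  84  93 100 119 117 118 116 120 117 119 121 118 120 121 102
  85  89  89  88  91  88]
192 [109 107 115 116 116 118 114 115 117 116 117 118 118 108  90  74  76  82
  84  85  83  80  99 103 118 117 116 121 119 117 119 118 121 119 121 106
 109 119 123 124 121 122]
195 [ 86  86 115 117 116 117 119 118 117 115 118 118 119 107  92  90  98  87
  76  81  84  83  82  79  87 103 118 122 118 119 120 119 120 120 120  96
  86 118 124 119 120 111]
```

Request:
advance(moves=[{"y":-0.0005,"z":0.004,"finger_gap":0},{"z":0.006,"finger_gap":0},{"z":0.004,"finger_gap":0},{"z":0.003,"finger_gap":0},{"z":0.002,"finger_gap":0},{"z":0.002,"finger_gap":0},{"z":0.002,"finger_gap":0},{"z":0.002,"finger_gap":0},{"z":0.002,"finger_gap":0},{"finger_gap":0}])

```text
time_s: 19.1
tool_pos: [0.5952, -0.249, 0.1589]
eef_rot: [0.618, 0.786, 0.0, 0.0]
contact_force: [1.3, 0.3, -2.6]
finger_gap: 0.0255
gripper_force: 61.0
```

Request:
advance(moves=[{"z":0.002,"finger_gap":0},{"z":0.002,"finger_gap":0},{"z":0.002,"finger_gap":0},{"z":0.0015,"finger_gap":0},{"finger_gap":0}])

```text
time_s: 19.6
tool_pos: [0.5952, -0.2492, 0.1519]
eef_rot: [0.618, 0.786, 0.0, 0.0]
contact_force: [1.6, 0.5, 2.1]
finger_gap: 0.0255
gripper_force: 61.4
```

Request:
advance(moves=[{"z":0.0015,"finger_gap":0},{"z":0.0015,"finger_gap":0},{"z":0.0015,"finger_gap":0},{"z":0.0015,"finger_gap":0},{"z":0.0015,"finger_gap":0},{"finger_gap":0}])

```text
time_s: 20.2
tool_pos: [0.5953, -0.2496, 0.1447]
eef_rot: [0.618, 0.786, -0.0, 0.001]
contact_force: [0.7, -0.3, 4.9]
finger_gap: 0.0254
gripper_force: 61.9
```

Request:
advance(moves=[{"z":0.0015,"finger_gap":0},{"z":0.0015,"finger_gap":0},{"z":0.0015,"finger_gap":0},{"z":0.0015,"finger_gap":0},{"z":0.0015,"finger_gap":0},{"finger_gap":0}])

```text
time_s: 20.8
tool_pos: [0.5953, -0.2496, 0.1371]
eef_rot: [0.618, 0.786, 0.0, 0.001]
contact_force: [0.4, -0.8, 4.7]
finger_gap: 0.025
gripper_force: 61.9
```

```bash
python3 look.py w9.npz
```

```text
[ 0.59531679 -0.24957504  0.1370531 ]
[[242.6 205.5]]
[[242.9 242.6]]
[[243.3 192.8]]
178 [122 120 120 123 123 121 122 126 122 123 123 123 123 123 125 111  80  81
  85  84  94  97  95  95  96  96 104 123 123 122 123 123 125 123 124 126
 124 125 123 116 232 234]
183 [121 122 122 122 122 119 122 121 124 122 120 123 120 123 125 112  89  94
  93 102 107 110 106 104 105 108 118 123 123 123 122 122 123 125 122 124
 127 125 125 124 123 125]
188 [121 124 124 122 123 120 121 121 121 121 122 122 123 122 124 117  81  75
  98 103 105 108 105 105 107 109 113 122 123 123 122 125 123 124 124 122
 124 124 124 125 124 124]
192 [121 124 119 119 122 123 120 121 122 122 123 122 122 121 122 112  80  84
  86  86  83  84  84  86  83 118 123 125 123 123 122 123 121 119 124 122
 122 123 124 124 123 123]
195 [122 118 120 121 122 121 122 116 119 119 122 123 123 119 124 118  81  74
  74  82  86  90  86  86  85  84  94 123 124 122 124 123 123 125 125 123
 121 125 124 125 124 126]
```

Request:
advance(moves=[{"z":-0.009,"finger_gap":0},{"z":-0.018,"finger_gap":0},{"z":-0.022,"finger_gap":0},{"x":0.03,"finger_gap":0},{"x":0.04,"finger_gap":0},{"x":0.04,"y":0.0003,"finger_gap":0},{"x":0.04,"finger_gap":0},{"x":0.0285,"finger_gap":0},{"finger_gap":0},{"finger_gap":0}])

```text
time_s: 21.85
tool_pos: [0.5525, -0.0752, 0.1856]
eef_rot: [0.618, 0.786, -0.001, -0.001]
contact_force: [1.0, -0.5, -1.7]
finger_gap: 0.0253
gripper_force: 61.1
```

```bash
python3 look.py w10.npz
```

```text
[ 0.55247277 -0.07524954  0.18561786]
[[244.4 185.3]]
[[244.6 216.2]]
[[243.3 192.9]]
178 [ 80  81  76  80  78  79  78  80  81  80  79  80  82  80  81  81  78  79
  73  76  77  78  77 105 106 108  88  82  81  81  82  84  82  81  82  82
  83  81  77  77  86  84]
183 [ 81  79  80  79  81  76  80  79  79  79  81  79  83  82  80  75  79  74
  71  75  76  77  79  76 105 106  81  80  81  81  80  84  80  81  82  81
  78  83  82  78  77  80]
188 [109 109 108 109 107 108 108 108 109 108 110 110 111 111 110 106  82  72
  70  76  77  76  77  81  76  76  78  99 110 110 110 112 110 112 111 109
 111 110 111 112 111 112]
192 [106 102 105 104 108 109 107 109 110 106 109 108 110 109 112 103  84  71
  71  72  77  75  76  79  79  75  88  97 110 112 112 112 112 109 111 110
 109 111 111 108 108 128]
195 [ 94  94  92  93 108 109 107 108 109 108 107 107 107 108 111 102  90  79
  67  69  74  75  73  80  79  76  85  98 110 108 106 111 111 109 112 108
 109 110 107 150 166 164]
```

Request:
advance(moves=[{"y":0.0012,"z":0.004,"finger_gap":0},{"z":0.005,"finger_gap":0},{"z":0.003,"finger_gap":0},{"z":0.003,"finger_gap":0},{"z":0.003,"finger_gap":0},{"z":0.003,"finger_gap":0},{"z":0.003,"finger_gap":0},{"z":0.003,"finger_gap":0},{"z":0.003,"finger_gap":0},{"finger_gap":0}])

```text
time_s: 22.9
tool_pos: [0.5541, -0.0752, 0.1551]
eef_rot: [0.618, 0.786, -0.0, -0.0]
contact_force: [-0.2, -0.0, -1.5]
finger_gap: 0.0252
gripper_force: 61.1
```

Request:
advance(moves=[{"z":0.002,"finger_gap":0},{"z":0.002,"finger_gap":0},{"z":0.002,"finger_gap":0},{"z":0.002,"finger_gap":0},{"z":0.0015,"finger_gap":0},{"z":0.0015,"finger_gap":0},{"finger_gap":0}])

```text
time_s: 23.6
tool_pos: [0.5535, -0.0756, 0.1443]
eef_rot: [0.618, 0.786, -0.001, -0.001]
contact_force: [-5.5, -1.5, 0.7]
finger_gap: 0.025
gripper_force: 61.5
```

Request:
advance(moves=[{"z":0.0015,"finger_gap":0},{"z":0.0015,"finger_gap":0},{"z":0.0015,"finger_gap":0},{"z":0.0015,"finger_gap":0},{"z":0.0015,"finger_gap":0},{"finger_gap":0}])

```text
time_s: 24.2
tool_pos: [0.5535, -0.0757, 0.1369]
eef_rot: [0.618, 0.786, -0.001, -0.001]
contact_force: [-5.7, -2.0, 1.1]
finger_gap: 0.0254
gripper_force: 61.6
```

Request:
advance(moves=[{"z":0.0015,"finger_gap":0},{"z":0.0015,"finger_gap":0},{"z":0.0015,"finger_gap":0},{"finger_gap":0}])

```text
time_s: 24.6
tool_pos: [0.5547, -0.0752, 0.1324]
eef_rot: [0.618, 0.786, 0.0, 0.0]
contact_force: [-1.2, 0.7, -2.1]
finger_gap: 0.0254
gripper_force: 61.0
```

```bash
python3 look.py w11.npz
```

```text
[ 0.55469017 -0.07519688  0.13237171]
[[242.3 208. ]]
[[242.7 245.9]]
[[243.3 192.9]]
178 [100 102 100  98 100  99  98 100 103 101 101 103 101 103 105 106 108 104
 109 112 111 111 108 108 106 105 105 105 107 106 107 109 111 112 114 112
 112 111 113 112 108 108]
183 [118 106  84  84  83  84  81  82  85  84  85  83  84  85  80  76  90 107
 107 108 112 110 106 106 105 106 105 107 107  79  83  84  85  86  83  84
  86  86  86  89  86  85]
188 [ 89  81  84  82  81  82  82  83  80  83  82  83  83  85  74  74  78  74
 106 109 111 111 108 105 106 105 106 106 105  93  86  84  84  87  84  86
  84  86  85  86  85  87]
192 [ 80  82  83  84  80  82  83  86  82  81  83  82  82  74  74  80  76  80
  80  80  82  81  78  79  86 103 103 104 105  78  78  81  84  85  84  85
  85  85  88  83  88  87]
195 [81 79 82 82 83 83 82 81 85 84 84 81 81 74 75 71 91 84 72 78 80 83 77 77
 79 78 77 78 94 79 77 88 86 82 83 85 86 84 83 83 83 86]
```

Request:
advance(moves=[{"z":-0.01,"finger_gap":0},{"z":-0.02,"finger_gap":0},{"z":-0.023,"finger_gap":0},{"x":-0.03,"finger_gap":0},{"x":-0.04,"finger_gap":0},{"x":-0.04,"y":-0.0005,"finger_gap":0},{"x":-0.04,"finger_gap":0},{"x":-0.0285,"finger_gap":0},{"finger_gap":0},{"finger_gap":0}])

```text
time_s: 25.65
tool_pos: [0.5965, -0.2493, 0.1861]
eef_rot: [0.619, 0.786, 0.0, 0.001]
contact_force: [0.0, 0.3, -1.7]
finger_gap: 0.0253
gripper_force: 61.0
```

```bash
python3 look.py w12.npz pics/w12.png;  python3 - <<'E'
from h import *
D=np.load("w11.npz");g=cv2.cvtColor(D["im"],cv2.COLOR_BGR2GRAY).astype(int)
for v in range(204,216,2):print(v,g[v,226:268])
E
```

```text
[ 0.5964869  -0.24928857  0.18608287]
[[244.4 185.1]]
[[244.6 215.9]]
[[243.2 192.9]]
178 [118 120 119 116 118 118 121 117 118 120 117 117 119 119 119 122  92  84
  86  85  87  83  97  85 116 118 119 120 120 120 121 122 119 122 121 120
 121 120 127  91  87 122]
183 [ 83 110 117 118 120 118 120 115 121 119 121 118 122 109 109 107  86  86
  86  83  83  83  82 112 119 110 106 119 120 119 120 120 119 121 119 118
 121 123 115  86  89  89]
188 [ 86  98 115 119 120 119 119 119 119 121 118 119 121 103  86  78  76  84
  85  85  83  79 113 117  89  86  97 118 120 119 120 119 122 119 122 119
 121 124 115  88  86  90]
192 [108 110 117 120 120 119 118 117 117 120 119 118 120 101  88  76  77  84
  83  84  83  84 103 108 107  94 102 118 121 119 119 119 123 119 121 119
 121 121 105 102 120 121]
195 [ 87  94 119 118 119 117 118 117 120 118 116 118 122 100  93  90  98  86
  77  78  81  83  85  85  80  78 100 119 120 118 119 120 121 121 120 121
 12
[... 163 characters left out ...]
 78 78 81 81 79 84 84 80 80 84 73 71 72 80 83 86 81 84 72 67 69 68 68
 78 72 73 78 74 75 74 83 83 82 83 81 83 82 82 85 77 80]
208 [87 86 81 85 74 75 80 79 88 83 85 73 74 71 68 68 75 77 70 68 67 69 68 69
 67 67 68 71 75 75 71 77 79 84 86 88 84 86 84 87 87 86]
210 [105 104 102 117  87  82  80  80  79  79  75  71  75  73  67  66  67  64
  66  67  69  66  70  72  69  66  68  70  70  71  72  75  80  83  82  86
  81  84  86 104 105 105]
212 [84 81 82 81 80 81 82 81 81 79 77 71 72 70 65 66 66 67 66 63 67 69 69 65
 70 67 68 68 72 66 64 76 80 83 83 81 86 83 80 84 84 81]
214 [79 76 79 77 80 78 78 79 78 77 70 71 68 67 67 65 68 64 68 68 65 68 70 68
 64 70 69 68 66 67 67 69 78 79 78 79 80 81 80 77 81 78]
```

View pics/w12.png

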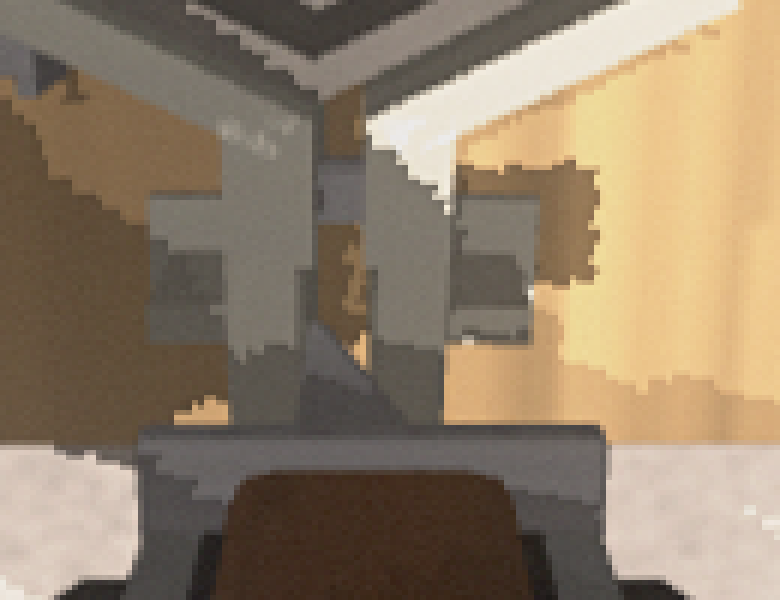

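Right end: the gap is crop 316–371 with the dowel still bridging it (rows 160–220), about 6.3 mm. The left end is about 8 mm. Next I ease the right end.

Request:
advance(moves=[{"z":0.005,"finger_gap":0},{"z":0.005,"finger_gap":0},{"z":0.005,"finger_gap":0},{"z":0.005,"finger_gap":0},{"z":0.004,"finger_gap":0},{"z":0.004,"finger_gap":0},{"z":0.003,"finger_gap":0},{"z":0.003,"finger_gap":0},{"z":0.003,"finger_gap":0},{"finger_gap":0}])

```text
time_s: 26.7
tool_pos: [0.5958, -0.2488, 0.1481]
eef_rot: [0.618, 0.786, -0.0, -0.0]
contact_force: [-0.5, 0.3, -1.5]
finger_gap: 0.0253
gripper_force: 61.0
```

Request:
advance(moves=[{"z":0.0015,"finger_gap":0},{"z":0.0015,"finger_gap":0},{"z":0.0015,"finger_gap":0},{"z":0.0015,"finger_gap":0},{"z":0.0015,"finger_gap":0},{"z":0.0015,"finger_gap":0},{"finger_gap":0}])

```text
time_s: 27.4
tool_pos: [0.5955, -0.2493, 0.1396]
eef_rot: [0.618, 0.786, -0.0, -0.0]
contact_force: [-4.4, -1.5, 0.5]
finger_gap: 0.0254
gripper_force: 61.5
```

Request:
advance(moves=[{"z":0.0015,"finger_gap":0},{"z":0.0015,"finger_gap":0},{"z":0.0015,"finger_gap":0},{"finger_gap":0}])

```text
time_s: 27.8
tool_pos: [0.5963, -0.2485, 0.1345]
eef_rot: [0.618, 0.786, 0.0, -0.0]
contact_force: [-1.1, -0.4, -1.5]
finger_gap: 0.0255
gripper_force: 61.0
```

```bash
python3 look.py w13.npz
```

```text
[ 0.59625475 -0.24850018  0.13452542]
[[242.4 206.8]]
[[242.7 244.4]]
[[243.2 192.9]]
178 [122 121 124 143 139 122 121 122 123 122 123 122 122 116  80  71  78  85
  82  79  74  75  76  79  81  80  84  94 110 124 126 124 123 122 126 132
 141 145 133 237 237 232]
183 [121 122 121 120 120 122 120 124 122 123 121 120 123 112  87  98 106 103
 104 108 106 106 104 108 109 107 101  86 109 123 122 125 121 122 124 121
 123 124 122 124 121 117]
188 [121 121 121 121 121 120 123 121 121 124 121 121 123 115  81  73 100 104
 104 107 105 104 105 109 108 108 113 121 113 121 124 125 125 124 124 125
 122 123 124 122 127 122]
192 [120 121 120 122 122 122 122 120 120 122 120 120 119 118  81  83 101 104
 103 108 107 102 107 106 110 107 115 106 110 124 123 123 122 125 120 121
 124 124 123 123 124 124]
195 [121 121 120 121 120 119 122 122 124 119 120 123 122 122  83  75  76  72
  73  81  82  86  83  87  84  88  88 109 111 122 124 122 123 122 123 123
 125 122 124 122 122 123]
```

Request:
advance(moves=[{"z":0.0015,"finger_gap":0},{"z":0.0015,"finger_gap":0},{"z":0.0015,"finger_gap":0},{"z":0.0015,"finger_gap":0},{"finger_gap":0}])

```text
time_s: 28.35
tool_pos: [0.5959, -0.2488, 0.1288]
eef_rot: [0.618, 0.786, -0.0, -0.0]
contact_force: [-1.0, -0.9, -2.4]
finger_gap: 0.0252
gripper_force: 61.0
```

Request:
advance(moves=[{"z":-0.01,"finger_gap":0},{"z":-0.02,"finger_gap":0},{"z":-0.027,"finger_gap":0},{"x":0.03,"finger_gap":0},{"x":0.04,"finger_gap":0},{"x":0.04,"finger_gap":0},{"x":0.04,"finger_gap":0},{"x":0.0285,"y":0.0005,"finger_gap":0},{"finger_gap":0},{"finger_gap":0}])

```text
time_s: 29.35
tool_pos: [0.5552, -0.0745, 0.1871]
eef_rot: [0.617, 0.787, 0.001, 0.001]
contact_force: [0.4, -0.3, -2.5]
finger_gap: 0.0254
gripper_force: 61.0
```

```bash
python3 look.py w14.npz
```

```text
[ 0.55516753 -0.07452873  0.18712632]
[[244.4 184.7]]
[[244.6 215.5]]
[[243.2 192.9]]
178 [ 79  80  81  79  80  79  79  81  78  79  82  79  81  79  74  74  75  80
  77  75 108 108 105 102 103 102 102  85  84  82  82  82  84  84  79  84
  85  81  81  76  78  85]
183 [ 75  82  79  79  79  80  80  79  81  78  82  80  82  75  72  72  77  78
  76  79  90 103 104 102 100 105  77  77  82  85  80  79  81  85  81  84
  82  84  83  81  80  83]
188 [109 109 107 107 110 111 108 111 109 109 109 107  83  74  73  72  73  73
  76  78  77 105 103  87  85  75  74  85 100 111 109 112 112 112 111 114
 110 113 112 111 112 111]
192 [106 109 109 110 105 108 108 107 109 109 108 110  88  74  69  70  73  75
  77  76  79  77  78  75  75  75  75  83  99 107 111 110 111 112 111 111
 111 110 110 108  96 113]
195 [102 108 110 109 107 111 107 110 108 107 111 110  85  73  69  80  87  76
  70  71  77  80  77  75  74  75  73  83 100 108 113 108 108 109 110 108
 109 107 111 107 147 164]
```

Request:
advance(moves=[{"z":0.005,"finger_gap":0},{"z":0.005,"finger_gap":0},{"z":0.005,"finger_gap":0},{"z":0.005,"finger_gap":0},{"z":0.005,"finger_gap":0},{"z":0.005,"finger_gap":0},{"z":0.004,"finger_gap":0},{"z":0.004,"finger_gap":0},{"z":0.003,"finger_gap":0},{"finger_gap":0}])

```text
time_s: 30.4
tool_pos: [0.5542, -0.0752, 0.1447]
eef_rot: [0.618, 0.786, -0.0, -0.0]
contact_force: [-0.7, 0.0, -2.0]
finger_gap: 0.0252
gripper_force: 61.0
```

Request:
advance(moves=[{"z":0.0015,"finger_gap":0},{"z":0.0015,"finger_gap":0},{"z":0.0015,"finger_gap":0},{"z":0.0015,"finger_gap":0},{"finger_gap":0}])

```text
time_s: 30.9
tool_pos: [0.5543, -0.0753, 0.1389]
eef_rot: [0.618, 0.786, -0.0, -0.0]
contact_force: [-0.4, 0.2, -1.7]
finger_gap: 0.0254
gripper_force: 61.0
```

Request:
advance(moves=[{"z":0.0015,"finger_gap":0},{"z":0.0015,"finger_gap":0},{"z":0.0015,"finger_gap":0},{"z":0.0015,"finger_gap":0},{"z":0.0015,"finger_gap":0},{"finger_gap":0}])

```text
time_s: 31.5
tool_pos: [0.5539, -0.0754, 0.1312]
eef_rot: [0.618, 0.786, -0.0, -0.0]
contact_force: [-2.1, -0.7, -1.9]
finger_gap: 0.0256
gripper_force: 61.2
```

Request:
advance(moves=[{"z":0.0015,"finger_gap":0},{"z":0.0015,"finger_gap":0},{"z":0.0015,"finger_gap":0},{"z":0.0015,"finger_gap":0},{"z":0.0015,"finger_gap":0},{"finger_gap":0}])

```text
time_s: 32.1
tool_pos: [0.5543, -0.0753, 0.1238]
eef_rot: [0.618, 0.786, -0.0, -0.0]
contact_force: [-0.8, 0.3, -1.5]
finger_gap: 0.0252
gripper_force: 61.2
```

Request:
advance(moves=[{"z":-0.01,"finger_gap":0},{"z":-0.02,"finger_gap":0},{"z":-0.032,"finger_gap":0},{"x":-0.03,"finger_gap":0},{"x":-0.03,"finger_gap":0},{"z":-0.01,"finger_gap":0},{"finger_gap":0},{"finger_gap":0}])

```text
time_s: 32.9
tool_pos: [0.5689, -0.1325, 0.1966]
eef_rot: [0.618, 0.786, 0.001, 0.0]
contact_force: [0.5, 0.5, -1.7]
finger_gap: 0.0254
gripper_force: 61.0
```

```bash
python3 look.py w15.npz; python3 - <<'E'
import cv2,numpy as np
im=np.load("w15.npz")["im"];cv2.imwrite("pics/w15.png",cv2.resize(im[90:234,160:352],(800,600),interpolation=cv2.INTER_NEAREST))
E
```

```text
[ 0.5689415  -0.13254415  0.19657425]
[[244.7 181.7]]
[[244.9 211.5]]
[[243.3 192.9]]
178 [115 117 119 118 108 100  83  62  70  75  74  75  75  75  75  76  77  77
  78  79  80  78  81  80  78  81  74  71  60  63  60  61  59  58  60  56
  66  91 103 108 194 229]
183 [72 74 74 74 72 76 73 73 72 75 71 77 77 76 76 77 77 78 77 78 76 77 78 79
 80 79 77 78 78 83 78 80 76 78 81 69 65 59 56 56 59 62]
188 [70 59 69 70 69 69 72 70 71 72 69 74 72 71 72 70 71 69 72 74 72 72 73 58
 55 57 54 59 56 78 76 74 75 76 75 75 75 76 78 76 76 75]
192 [ 71  70  72  72  75  72  74  71  70  74  74  72  71  75  66  67  65  68
  71  72  55  55  65  67  57  58  57  58  55  56  56  56  53 113 137 139
 117 106  95  83  73  77]
195 [ 72  72  73  74  72  70  71  74  74  77  76  75  71  72  74  85  96  84
  66  59  55  55  58  55  58  53  81  54 112 115 117  87 112 120 115 114
 113 116 114 114 116 116]
```

View pics/w15.png

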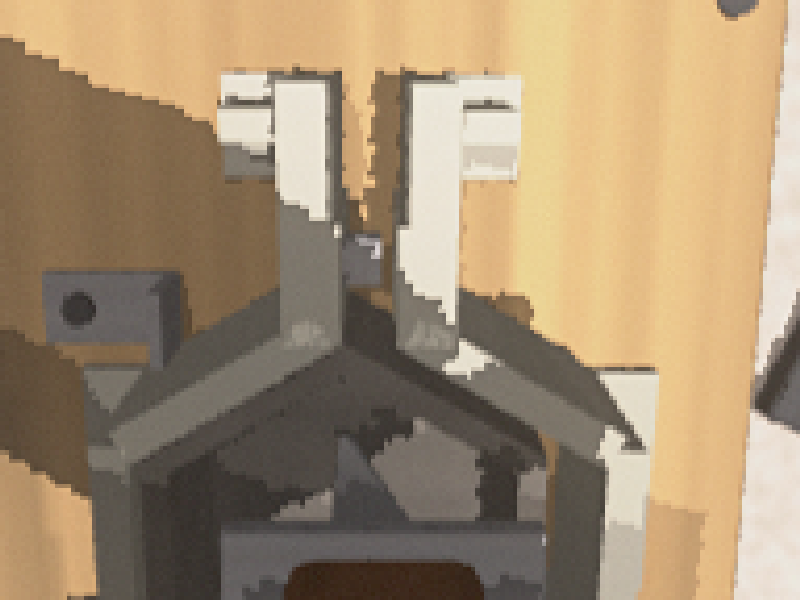

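The left dowel at crop (362,258) is clear of the loose half, and the gap is 343–397, about 10.5 mm. Checking the right end.

Request:
advance(moves=[{"x":-0.04,"finger_gap":0},{"x":-0.04,"finger_gap":0},{"x":-0.036,"finger_gap":0},{"finger_gap":0},{"finger_gap":0}])

```text
time_s: 33.45
tool_pos: [0.5957, -0.2461, 0.1953]
eef_rot: [0.618, 0.786, -0.0, -0.001]
contact_force: [0.2, 0.9, -0.9]
finger_gap: 0.0254
gripper_force: 61.0
```

```bash
python3 look.py w16.npz; python3 - <<'E'
from h import *
D=np.load("w16.npz");c=get_calibration("wrist");c["rvec"],c["tvec"]=D["rv"],D["tv"];g=cv2.cvtColor(D["im"],cv2.COLOR_BGR2GRAY).astype(int)
for v in(165,170,175):print(v,g[v,228:262])
a=plane(c,[[240,172],[250,172]],.085);print("mm/px",np.linalg.norm(a[1]-a[0])*100)
D=np.load("w15.npz");c["rvec"],c["tvec"]=D["rv"],D["tv"]
for r in(240,250,320):
  a=plane(c,[[160+343/4.167,90+r/4.167],[160+397/4.167,90+r/4.167]],.085);print("left gap",np.linalg.norm(a[1]-a[0]))
E
```

```text
[ 0.59568727 -0.24611009  0.19533019]
[[244.7 182.1]]
[[244.9 212. ]]
[[243.3 192.8]]
178 [118 120 119 116 118 119 120 121 116 118 117 117 119 119 117 119 123  83
  83  85  84  83  84  85  84 113 118 118 105 118 122 121 119 121 120 120
 120 120 120 119 120 126]
183 [ 84  84  99 115 118 120 117 119 118 120 116 117 119 119 117 118 123  86
  83  84  84  81 101 114 117 116 117 117 120 121 120 120 119 120 120 118
 119 122 120 120 123 121]
188 [ 79  83  93 115 118 119 119 118 117 118 119 118 116 120  96  83  78  77
  83  84  85  84  95 114 116 121  88  86  81  85 104 118 120 120 120 121
 119 120 121 120 122 124]
192 [ 85  87  91 116 118 121 117 117 119 118 119 120 119 119  99  81  75  77
  84  87  82  82  85  81  79 129 185 189 138  93 102 120 118 118 122 118
 121 117 119 118 120 121]
195 [ 85  85  83 114 119 115 117 118 119 119 120 118 119 119  84  95  98  86
  76  79  79 127 130 179 183 182 183 186 163  95 101 116 117 121 120 119
 119 118 122 121 120 119]
165 [117 123 120 119 119 120 120 119 121 119 120 120 121 123 115  83  81  94
  97  99  96 100 100  87  87  84 113 119 124 121 116 199 203 202]
170 [112 121 117 120 119 119 119 121 119 121 121 118 120 121 112  79  71 100
 106 106 103 105 105 108  98  91 117 123 120 121 121 120 123 122]
175 [117 117 118 117 121 120 118 118 118 120 119 119 118 119 110  81  97  99
 102 103  98 107 109 108 113 114 106 118 122 118 122 122 122 121]
mm/px 0.8279083341496905
left gap 0.010518795697196983
left gap 0.010544007099431256
left gap 0.01072395755267311
```

The right end is about 9 mm, so I ease it a little more for margin.

Request:
advance(moves=[{"x":-0.0025,"z":0.012,"finger_gap":0},{"z":0.005,"finger_gap":0},{"z":0.005,"finger_gap":0},{"z":0.005,"finger_gap":0},{"z":0.006,"finger_gap":0},{"z":0.006,"finger_gap":0},{"z":0.006,"finger_gap":0},{"z":0.006,"finger_gap":0},{"z":0.006,"finger_gap":0},{"finger_gap":0}])

```text
time_s: 34.5
tool_pos: [0.596, -0.2485, 0.138]
eef_rot: [0.618, 0.786, -0.0, -0.001]
contact_force: [-0.4, 0.0, -0.8]
finger_gap: 0.0254
gripper_force: 61.0
```

Request:
advance(moves=[{"z":0.0015,"finger_gap":0},{"z":0.0015,"finger_gap":0},{"z":0.0015,"finger_gap":0},{"z":0.0015,"finger_gap":0},{"finger_gap":0}])

```text
time_s: 35.0
tool_pos: [0.5962, -0.2488, 0.1329]
eef_rot: [0.618, 0.786, -0.0, -0.0]
contact_force: [-0.9, -0.1, -0.8]
finger_gap: 0.0255
gripper_force: 61.0
```

Request:
advance(moves=[{"z":0.0015,"finger_gap":0},{"z":0.0015,"finger_gap":0},{"z":0.0015,"finger_gap":0},{"z":0.0015,"finger_gap":0},{"z":0.001,"finger_gap":0},{"finger_gap":0}])

```text
time_s: 35.6
tool_pos: [0.5964, -0.2488, 0.1258]
eef_rot: [0.618, 0.786, -0.0, -0.0]
contact_force: [-1.9, -0.2, -1.6]
finger_gap: 0.0251
gripper_force: 61.1
```

Request:
advance(moves=[{"z":0.0015,"finger_gap":0},{"z":0.0015,"finger_gap":0},{"z":0.001,"finger_gap":0},{"finger_gap":0}])

```text
time_s: 36.0
tool_pos: [0.5964, -0.2487, 0.1219]
eef_rot: [0.618, 0.786, -0.0, -0.0]
contact_force: [-2.0, -0.5, -2.0]
finger_gap: 0.0254
gripper_force: 61.1
```

Request:
advance(moves=[{"z":-0.01,"finger_gap":0},{"z":-0.03,"finger_gap":0},{"z":-0.034,"finger_gap":0},{"finger_gap":0},{"finger_gap":0}])

```text
time_s: 36.5
tool_pos: [0.5974, -0.2486, 0.1976]
eef_rot: [0.618, 0.786, 0.001, 0.001]
contact_force: [-0.6, 0.1, -2.0]
finger_gap: 0.0255
gripper_force: 61.1
```

```bash
python3 look.py w17.npz; python3 - <<'E'
from h import *
D=np.load("w17.npz");g=cv2.cvtColor(D["im"],cv2.COLOR_BGR2GRAY).astype(int)
for v in(165,170,175):print(v,g[v,228:262])
E
```

```text
[ 0.59741403 -0.24863826  0.19764977]
[[244.8 181.3]]
[[245. 211.]]
[[243.3 192.8]]
178 [ 81 116 117 119 116 117 116 117 118 116 118 117 118 117 124  91  83  86
  85  82 112 115 114 116 117 116 116 115 118 108 117 122 119 120 118 118
 121 118 121 118 119 119]
183 [ 81 118 117 117 118 115 121 118 118 115 118 120 103  83  79  75  86  86
  85  85  80 113 118 116 115 119 118 114 118  97  88  88 116 120 118 121
 118 119 121 122 122 119]
188 [113 118 118 118 119 120 118 118 119 118 118 120 103  86  77  77  81  82
  82  82 100 117 114 113 118 106  87  80  87  82  83  95 118 120 119 121
 119 121 122 121 121 122]
192 [ 84 109 115 116 119 117 117 118 119 116 118 120 105  89  77  78  80  85
  83  83  82  81  78 177 183 184 180 179 183 172  96  92 119 120 120 120
 119 119 119 120 120 121]
195 [ 77  99 118 118 120 117 118 117 118 119 117 118 107  89  78  90  96  87
  75  94 176 182 182 181 183 179 179 178 182 188  99  84 117 120 117 120
 121 122 118 119 121 122]
165 [117 121 117 120 119 118 119 120 118 120 120 122 120  88  90 101 103 103
 103 102 108 104 103  87  89  86  89 107 122 120 120 115 171 229]
170 [118 117 121 118 119 120 117 118 118 119 120 118 122  86  96 102 102 105
 105 104 104 101 108 118 101  99  98 105 121 118 121 119 119 119]
175 [121 117 116 119 117 116 119 118 117 118 119 119 121  91  81  85  82  84
  82  81  82 111 119 116 116 116 115 110 120 120 118 121 119 121]
```

Request:
advance(moves=[{"x":0.04,"finger_gap":0},{"x":0.04,"finger_gap":0},{"x":0.0385,"finger_gap":0},{"finger_gap":0},{"finger_gap":0}])

```text
time_s: 37.05
tool_pos: [0.5682, -0.1322, 0.1953]
eef_rot: [0.617, 0.787, -0.0, -0.001]
contact_force: [0.8, -0.0, -0.6]
finger_gap: 0.0252
gripper_force: 61.0
```

```bash
python3 look.py w18.npz|head -1; python3 - <<'E'
from h import *
D=np.load("w18.npz");c=get_calibration("wrist");c["rvec"],c["tvec"]=D["rv"],D["tv"];g=cv2.cvtColor(D["im"],cv2.COLOR_BGR2GRAY).astype(int)
for v in(115,125,135,142,148,156,160,166):print(v,g[v,228:266])
a=plane(c,[[240,150],[250,150]],.085);print("mm/px",np.linalg.norm(a[1]-a[0])*100)
E
```

```text
[ 0.56818524 -0.1322281   0.19532235]
115 [230 227 228 228 228 229 229 227 229 230 234 181 126  95  93 166 170 168
 200 205 207 127 112 115 117 113 113 113  91  97 124 233 232 231 231 230
 230 230]
125 [228 228 228 228 227 227 228 228 227 229 234 178 134  96  89 143 170 175
 174 177 208 128 114 113 117 115 115 115  89  95 107 230 230 229 230 229
 230 230]
135 [228 225 226 225 226 225 225 226 227 227 231 185 129  95  85 110 129 170
 176 177 184 123 111 112 116 113 113 110  89  94 119 231 231 228 227 228
 228 227]
142 [122 123 125 121 124 122 120 121 116 231 236 199 139  87  83  90  84  87
  85 150 186 126 113 115 114 115  91  92  92  93 122 228 230 228 227 227
 228 228]
148 [118 120 120 123 119 121 120 122 120 122 120 122 121 122 106  78  89  89
 133 134 175 155 157 160 125 112 110  94 191 229 229 226 226 226 227 226
 226 226]
156 [118 119 118 120 119 120 120 117 120 118 117 120 120 123 115  79  91 104
 106 102 103 107 109 109  98  88  81  98 106 114 103 224 226 225 226 226
 225 226]
160 [115 119 119 118 120 115 119 119 119 120 120 119 117 120 113  80  74  73
  80  79  81  83  95  96  95  96  84  98 110 121 118 119 121 114 108 224
 227 225]
166 [112 116 117 121 115 118 117 117 119 117 119 117 115 120 113  76  62  59
  63  63  61  65  59  63  61  58  62  98 108 120 119 119 119 118 119 119
 121 120]
mm/px 0.8096697637089207
```

Both ends are about 10.5–11.5 mm open. Returning the wedge to its block.

Request:
advance(moves=[{"z":-0.035,"twist":0.111,"finger_gap":0},{"z":-0.03,"twist":0.111,"finger_gap":0},{"x":0.04,"y":-0.005,"finger_gap":0},{"x":0.045,"y":-0.005,"finger_gap":0},{"x":0.045,"y":-0.005,"finger_gap":0},{"x":0.045,"y":-0.005,"finger_gap":0},{"x":0.045,"y":-0.005,"finger_gap":0},{"x":0.045,"y":-0.005,"finger_gap":0},{"x":0.045,"y":-0.005,"finger_gap":0},{"x":0.04,"y":-0.005,"finger_gap":0}])

```text
time_s: 38.1
tool_pos: [0.5233, 0.2167, 0.2607]
eef_rot: [0.702, 0.712, -0.0, 0.0]
contact_force: [-0.7, -0.6, -1.9]
finger_gap: 0.0253
gripper_force: 61.1
```

Request:
advance(moves=[{"x":0.025,"y":-0.005,"finger_gap":0},{"x":0.0149,"y":-0.0033,"finger_gap":0},{"finger_gap":0},{"finger_gap":0},{"finger_gap":0}])

```text
time_s: 38.6
tool_pos: [0.5149, 0.2529, 0.2611]
eef_rot: [0.703, 0.711, -0.0, 0.001]
contact_force: [0.5, -0.5, -1.4]
finger_gap: 0.0252
gripper_force: 61.1
```

```bash
python3 - <<'E'
from plant import *
o=get_obs();print(o["tool_pos"],o["eef_rot"])
E
```

```text
[0.51494538 0.25287509 0.26110598] [ 7.02690752e-01  7.11495080e-01 -3.28033079e-04  5.92195319e-04]
```

Request:
advance(moves=[{"x":0.0035,"y":-0.0008,"z":0.02,"finger_gap":0},{"z":0.03,"finger_gap":0},{"z":0.03,"finger_gap":0},{"finger_gap":0},{"finger_gap":0},{"finger_gap":0}])

```text
time_s: 39.2
tool_pos: [0.5144, 0.2586, 0.1829]
eef_rot: [0.702, 0.712, 0.001, 0.001]
contact_force: [0.6, -0.2, -1.4]
finger_gap: 0.0251
gripper_force: 61.0
```

```bash
python3 - <<'E'
from h import *
c=get_calibration("wrist");o=get_obs();p,q=o["tool_pos"],o["eef_rot"];print(p,q)
im,d=snapshot("wrist");np.savez("w19.npz",im=im,d=d,rv=c["rvec"],tv=c["tvec"])
cv2.imwrite("pics/w19.png",cv2.resize(im[120:264,160:352],(800,600),interpolation=cv2.INTER_NEAREST))
E
```

```text
[0.5144371  0.25863896 0.18287816] [7.01864397e-01 7.12309263e-01 1.26095754e-03 5.40866803e-04]
```

View pics/w19.png

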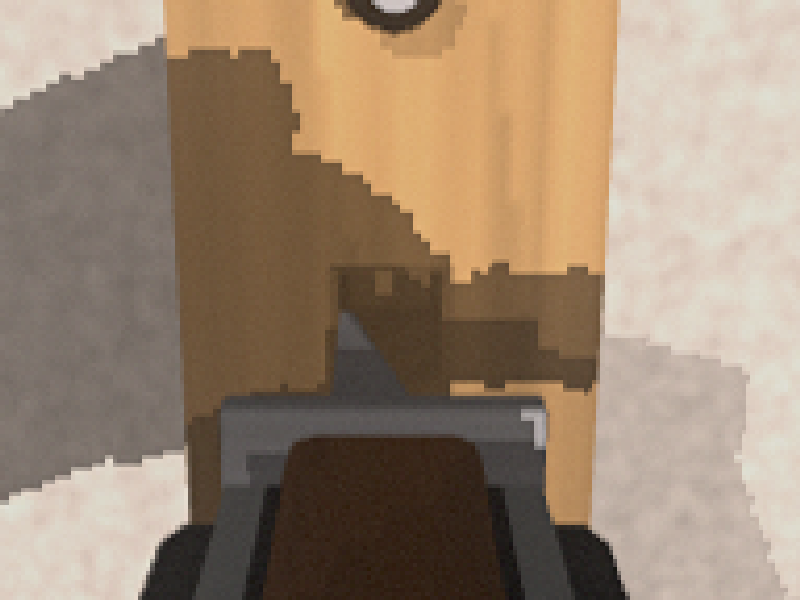

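Socket mouth spans crop cols 333–450 (inner 340–442), its +y edge at row ~260. The wedge tip at (338–355, 312) is inside that outline; working out the offset.

```bash
python3 - <<'E'
from h import *
D=np.load("w19.npz");c=get_calibration("wrist");c["rvec"],c["tvec"]=D["rv"],D["tv"];o=get_obs();p,q=o["tool_pos"],o["eef_rot"]
g=cv2.cvtColor(D["im"],cv2.COLOR_BGR2GRAY).astype(int)
print(g[188,234:276]);print(g[188,234:276].shape,g[176:196,246])
s=160+np.array([333,340,442,450])/4.167;print(s)
for r in(181.9,184.1):print(tool(plane(c,np.c_[s,[r]*4],.075),p,q).round(4)[:,:2].tolist())
print("tip",tool(plane(c,[[240.9,194.7]],p[2]-.0886),p,q))
E
```

```text
[90 91 91 96 90 82 84 61 55 64 66 67 71 72 70 67 87 90 91 89 69 66 66 70
 71 68 66 82 85 66 67 70 83 90 87 92 93 96 94 98 97 95]
(42,) [95 95 94 97 99 98 97 88 71 71 68 67 71 71 67 65 67 63 62 60]
[239.91360691 241.59347252 266.07151428 267.99136069]
[[0.0114, -0.0112], [0.0114, -0.0098], [0.0114, 0.0104], [0.0114, 0.012]]
[[0.0095, -0.0112], [0.0095, -0.0099], [0.0095, 0.0105], [0.0095, 0.012]]
tip [[ 0.00639738 -0.00975746  0.08858188]]
```

Request:
advance(moves=[{"y":0.0013,"z":0.01,"finger_gap":0},{"z":0.004,"finger_gap":0},{"z":0.003,"finger_gap":0},{"z":0.003,"finger_gap":0},{"z":0.003,"finger_gap":0},{"z":0.003,"finger_gap":0},{"z":0.003,"finger_gap":0},{"finger_gap":0}])

```text
time_s: 40.05
tool_pos: [0.5142, 0.2589, 0.1516]
eef_rot: [0.701, 0.713, -0.0, -0.0]
contact_force: [0.3, 0.0, -0.8]
finger_gap: 0.0253
gripper_force: 61.0
```

Request:
advance(moves=[{"z":0.004,"finger_gap":0},{"z":0.004,"finger_gap":0},{"z":0.004,"finger_gap":0},{"z":0.004,"finger_gap":0},{"z":0.004,"finger_gap":0},{"finger_gap":0}])

```text
time_s: 40.65
tool_pos: [0.5141, 0.2588, 0.1314]
eef_rot: [0.701, 0.713, -0.001, -0.0]
contact_force: [0.3, 0.6, -1.1]
finger_gap: 0.0252
gripper_force: 61.0
```

Request:
advance(moves=[{"x":-0.001,"z":0.004,"finger_gap":0},{"z":0.004,"finger_gap":0},{"z":0.004,"finger_gap":0},{"z":0.004,"finger_gap":0},{"z":0.004,"finger_gap":0},{"z":0.004,"finger_gap":0},{"z":0.002,"finger_gap":0},{"finger_gap":0}])

```text
time_s: 41.45
tool_pos: [0.5143, 0.2579, 0.1057]
eef_rot: [0.701, 0.713, -0.0, -0.0]
contact_force: [0.1, 0.9, -1.6]
finger_gap: 0.0254
gripper_force: 61.0
```

Request:
advance(moves=[{"z":0.001,"finger_gap":0},{"finger_gap":0}])

```text
time_s: 41.65
tool_pos: [0.5145, 0.258, 0.1051]
eef_rot: [0.701, 0.713, 0.0, 0.0]
contact_force: [0.5, 0.4, -1.9]
finger_gap: 0.0254
gripper_force: 61.0
```

Request:
advance(moves=[{"z":0.001,"finger_gap":0},{"finger_gap":0}])

```text
time_s: 41.85
tool_pos: [0.5144, 0.258, 0.1041]
eef_rot: [0.701, 0.713, 0.0, -0.0]
contact_force: [0.7, 0.3, -1.1]
finger_gap: 0.0251
gripper_force: 61.0
```

Request:
advance(moves=[{"z":0.0005,"finger_gap":0},{"finger_gap":0}])

```text
time_s: 42.05
tool_pos: [0.5145, 0.258, 0.1037]
eef_rot: [0.701, 0.713, 0.0, 0.0]
contact_force: [0.1, 0.3, -0.9]
finger_gap: 0.0255
gripper_force: 61.3
```

Request:
advance(moves=[{"z":0.0005,"finger_gap":0},{"finger_gap":0.06},{"finger_gap":0.085},{"finger_gap":0.085},{"finger_gap":0.085},{"finger_gap":0.085}])

```text
time_s: 42.65
tool_pos: [0.5145, 0.258, 0.103]
eef_rot: [0.701, 0.713, -0.0, -0.0]
contact_force: [-0.9, -0.8, 0.2]
finger_gap: 0.0847
gripper_force: 0.0
```

Request:
advance(moves=[{"z":-0.02,"finger_gap":0.085},{"z":-0.03,"finger_gap":0.085},{"z":-0.04,"finger_gap":0.085},{"z":-0.04,"finger_gap":0.085},{"z":-0.04,"finger_gap":0.085},{"finger_gap":0.085},{"finger_gap":0.085}])

```text
time_s: 43.35
tool_pos: [0.5147, 0.2581, 0.2739]
eef_rot: [0.701, 0.713, 0.001, 0.0]
contact_force: [0.3, 0.4, -0.6]
finger_gap: 0.085
gripper_force: 0.0
```

```bash
python3 - <<'E'
from h import *
c=get_calibration("wrist");im,d=snapshot("wrist");P=cloud(c,d);o=get_obs();print(o["tool_pos"])
m=(P[...,2]>.12)&(P[...,2]<.145)&(abs(P[...,0]-.514)<.03)&(abs(P[...,1]-.256)<.03)
print(m.sum(),np.median(P[m],0),cv2.minAreaRect((P[m][:,:2]*1000).astype(np.float32)))
s=[];
for n in("side","scene"):
    im2,d2=snapshot(n);c2=get_calibration(n);Q=cloud(c2,d2)
    m=(Q[...,2]>.078)&(Q[...,2]<.092)&(abs(Q[...,0]-.57)<.12)&(abs(Q[...,1]+.166)<.12);print(n,"mould top z",np.median(Q[m][:,2]),m.sum())
E
```

```text
[0.51408805 0.25789439 0.27256626]
815 [0.51269092 0.25722106 0.13018382] ((512.68896484375, 255.94688415527344), (25.42535400390625, 28.812944412231445), 0.8614951968193054)
side mould top z 0.08521827320581443 625
scene mould top z 0.08307059365196245 665
```

The wedge is back in its socket: handle top at z = 0.130, the same place as at the start. The hand is clear. Handing in.

```bash
python3 -c "
from plant import *
print(close_job())"
```

```text
the job is handed in; nothing more can be done
None
```

I handed the job in at about 43 s, with no verdict returned: by camera, both seam ends stand about 10.5–11.7 mm open, the loose half is standing, the wedge is back in its socket, and no wrist reading passed about 6 N.

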